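Unstack the single-portion steaming set

TASK

The rinsed single-portion steaming set stands stacked up on the butcher block: take it apart so that the cook can fill it. Put the sauce dish into the middle of the empty well of the acrylic sauce tray, the wooden lid to drain on the middle of the wire rack, the stoneware crock on the middle of the white plate and the bamboo basket on the middle of the round cork trivet, everything upright and let go; do not tip or drop the crock or the dish, and leave the steel chopsticks where they lie.

Things in the scene. Friction and masses are not known exactly. Their poses are not given: they have to be found in the camera images.
- dish_center (a point): Small round white ceramic sauce dish, open at the top: 46 mm in diameter, 26 mm high, wall 4 mm, 60 g. At the start it is the top of the stack, standing loose on the flat wooden lid. This point: on its axis, half-way up (13 mm above its underside); z up.
- lid_center (a point): Flat dark wooden lid without a knob: disc 66 mm in diameter, 14 mm thick, with a 44 mm wide, 5 mm deep plug under it, 45 g. At the start the plug sits loosely in the crock's mouth and the disc lies on its rim, overhanging by 3 mm. This point: on its axis, half-way up the whole 19 mm (9.5 mm above the plug's underside); z up.
- crock_center (a point): Open brown stoneware crock, 60 mm in diameter, 72 mm high, wall 5 mm, up to 0.35 kg. Two opposite lugs along its y axis, 26 mm wide, 50 to 58 mm above its underside, reach 46 mm from its axis; its sides along x are bare for gripping. At the start it stands in the basket (floor 12 mm up), its lugs showing beside the lid. This point: on its axis, half-way up (36 mm); z up.
- basket_center (a point): Round open bamboo steamer basket, 150 mm in diameter, 52 mm high, upright wall 9 mm thick, floor 12 mm thick, up to 0.2 kg; on the table at the bottom of the stack. Once empty it can be pinched by its wall from above, one finger inside, one outside. This point: on its axis, half-way up (26 mm above its underside); z up.
- sauce_tray_well (a point): Place for the dish: the empty one of two wells of a fixed clear acrylic tray (150 x 82 mm, 16 mm high, walls 5 mm; well 67 x 72 mm). The other well holds a lidded pot, fixed to the tray, 52 mm wide, knob 37 mm above the table, 72 mm from this point along +x. This point: centre of the empty well's floor, 5 mm above the table; x along the tray's long side, z up.
- rack_top (a point): Place for the wooden lid: small stainless wire draining rack over a drip tray, 124 x 114 mm, 16 mm high. This point: centre of the wire surface, 16 mm above the table; x along the wires, z up. Fixed.
- saucer_in (a point): Place for the crock: flat white ceramic plate 150 mm in diameter, rim 18 mm high, flat inner floor about 90 mm across. This point: centre of its inner floor, 5 mm above the table; z up. Fixed.
- trivet_top (a point): Place for the bamboo basket: plain round cork trivet, 180 mm in diameter, 12 mm thick. This point: centre of its upper face; z up. Fixed.
- chopsticks: Bystander: a pair of steel cooking chopsticks, 230 mm long and 7 mm thick, lying side by side on the table, 14 to 20 mm apart. Origin: between their middles, on the table; x along them. Not to be moved.
Not all that is in view belongs to the job. Several things look just like the part that bears sauce_tray_well: the one meant starts nearest to the robot's base.

How it is judged:
At the end, for the whole second after the job is handed in: Released, at rest and upright: the dish in the empty well and the crock on the plate within 12 mm of the centre, the lid on the rack and the basket on the trivet within 15 mm; chopsticks shifted by no more than 20 mm, crock and dish never tipped, nor falling faster than 0.5 m/s (horizontal distance between dish_center and sauce_tray_well below 0.012 m and z of dish_center in the frame of sauce_tray_well between 0.009 and 0.017 m and angle between each of dish_center, lid_center, crock_center, basket_center's own z axis and vertical below 0.1 rad and linear speed of each of dish, lid, crock, basket below 0.02 m/s and horizontal distance between lid_center and rack_top below 0.015 m and z of lid_center in the frame of rack_top between 0.0055 and 0.0135 m and horizontal distance between crock_center and saucer_in below 0.012 m and z of crock_center in the frame of saucer_in between 0.032 and 0.04 m and horizontal distance between basket_center and trivet_top below 0.015 m and z of basket_center in the frame of trivet_top between 0.022 and 0.03 m); the robot touches nothing.
It fails at once if the chopsticks are shifted by more than 20 mm (distance of chopsticks from where it was at the start of the episode above 0.02 m).
It fails at once if the crock or the sauce dish is dropped (moves at over 0.5 m/s with nothing touching it) ((linear speed of crock above 0.5 m/s and contact force between crock and the fingers below 0.05 N and contact force between crock and anything else below 0.05 N) or (linear speed of dish above 0.5 m/s and contact force between dish and the fingers below 0.05 N and contact force between dish and anything else below 0.05 N)).
It fails at once if the crock or the sauce dish is tipped by more than 0.5 rad (angle between any of crock_center, dish_center's own z axis and vertical above 0.5 rad).
It also fails if it takes over 118 s, if anything falls off the work surface, if the arm or the gripper's body presses on something with over 40 N, if the wrist force passes 120 N, or if a joint passes its speed limit or range.

ROBOT

A 6-joint arm with a two-finger parallel gripper is mounted at the origin on the work surface. World frame = base frame: x ahead of the robot, y to its left, z up, the work surface at z = 0. Lengths are in m, angles in rad, forces in N, time in s.
With the tool pointing down it reaches from about 0.3 to 0.875 m from the base axis. Payload 6.4 kg.
Tool frame: the origin (TCP) lies midway between the tips of the shut fingers; the grasp point (between the pads) lies 19 mm behind it; z points along the fingers, y is the direction in which the jaws open and shut (so a half turn about z gives the same grasp; the last joint's range is limited). The gripper opens to 85 mm and grips with 20 to 120 N. Pads are 22 mm wide; open, the fingers measure 114 mm over their backs; the gripper's body (76 mm by 85 mm) begins 54 mm behind the grasp point. The pads swing forward as they close: fully open they stand 13 mm farther back than shut.
Start: joints at [-1.321, 0.181, 1.607, -0, 1.354, -0.206], TCP at [0.253, -0.516, 0.231] pointing down, gripper open.
Joint ranges: [-2.99, 2.99], [-0.89, 2.07], [0.3, 2.58], [-1.14, 4.28], [0, 2.63], [-3.12, 3.12]. Speed limits (rad/s): [2.57, 2.57, 3.01, 3.14, 3.14, 3.14].

INTERFACE

Orientations are given as a unit quaternion [w, x, y, z].
In Python, from bench import ctrl, optics, ticket gives the robot as it stands. The module is installed in compiled form; this text tells all that it offers.
- The arm moves only by the tool step_arm, never from a script. Its argument "targets" is text: rows parted by semicolons, each of 6 numbers parted by spaces: the shift along the tool's x, y, z in mm, then the turn, a rotation vector about the tool's x, y, z in rad. In form: dx dy dz rx ry rz; .... A call has 1 to 8 rows; each row is the pose to reach, as a shift and turn from the pose commanded when the call began, along the tool's axes at that moment; what a row does not reach only later rows make up. A row lasts 1/8 s, in which the tool goes at most 62.5 mm and 10.7 degrees, less where a joint would pass 70% of its speed; a pose out of reach is approached as far as the arm can. A call with a gripper value outside its range is refused whole. "grip" is the opening in per cent of the stroke, from 0 (shut) to 100 (fully open), set as the call begins (left out, the last holds). The fingers move at their own pace and stop on an object; the grip force is fixed at half the most. Time passes only in rows, so rows that repeat a pose let the fingers close. It gives the time, the measured TCP pose, the force and the opening at its end, in the units of the state.
- ctrl.get_obs(): the state, without advancing time (a new reading comes with each control period).
- optics.camera(name): name is "side" or "top"; returns a dict with "image" (384x512x3 uint8, red, green, blue), "mtx" (3x3 intrinsics, pixels), "xyz" and "orientation" of the camera in the world. Camera axes: x right, y up, looking along -z (the intrinsics and any distortion apply to the point x, -y, -z); pixel columns grow to the right and rows downward; lengths in m; the calibration is good to about 2 mm. A picture is of the moment at which its call begins. There is no depth.
- ticket.hand_in(): hands the job in, once; it reports no verdict.
The state is a dict: "time_s": time; "q": joint angles; "dq": joint speeds; "joint_efforts": joint torques, N m; "eef_pos": TCP position; "eef_rot": TCP orientation; "wrist_force": force on the tool from outside, world axes, zero at the start; "torque": the same for the moment, N m; "opening": opening from 0.0 (shut) to 1.0 (fully open).
Only numpy, scipy, OpenCV 4.12 (cv2) and the standard library are available. Lean on these libraries where they do the work, as an engineer would, in place of code of your own. Each camera call takes 0.05 s, during which the arm holds its last target.

## Working session

There is one attempt and no reset: what is moved stays moved. The work goes in short steps, Python scripts to look and compute and a tool call to move; the robot and the scene stay as the last step left them, time stands still between calls to the robot, and variables do not carry over. Pictures are saved under pics/ and viewed, and the job is handed in when it is done.

Besides the shell and the picture viewer there is one more tool, called after "Request:" as name(argument=value, ...) on one line, values as JSON. step_arm: Moves the arm, as the interface text tells. Its arguments: {"type":"object","properties":{"targets":{"type":"string"},"grip":{"type":"number"}},"required":["targets"]}

```bash
mkdir -p pics; python3 - <<'E'
from bench import ctrl, optics, ticket
import cv2,numpy as np
print(ctrl.get_obs())
for n in("top","side"):
    c=optics.camera(n); print(n,{k:v for k,v in c.items() if k!="image"})
    cv2.imwrite(f"pics/{n}0.png",c["image"][:,:,::-1])
E
```

```text
{'time_s': 0.0, 'q': array([-1.32131209e+00,  1.81535595e-01,  1.60801373e+00, -7.78317085e-06,
        1.35379499e+00, -2.06256294e-01]), 'dq': array([-6.42032835e-04,  6.60865720e-04, -1.55006027e-03, -1.23964727e-04,
        5.48175732e-05,  8.23802076e-04]), 'joint_efforts': array([-6.52443359e-04, -4.44871151e+01, -3.51339805e+01, -3.72506320e-04,
        9.04677843e-03, -8.80066047e-07]), 'eef_pos': array([ 0.25296957, -0.5157467 ,  0.23038445]), 'eef_rot': array([-8.75542532e-04,  9.74149155e-01,  2.25904089e-01, -2.27273686e-05]), 'wrist_force': array([ 0.30851775, -1.37089057,  0.65584893]), 'torque': array([-0.00547929, -0.01425444,  0.01716396]), 'opening': 0.9983034627246395}
top {'mtx': array([[426.54437968,   0.        , 257.68553844],
       [  0.        , 426.54437968, 190.03194182],
       [  0.        ,   0.        ,   1.        ]]), 'xyz': array([ 0.42120497, -0.0273673 ,  1.13959672]), 'orientation': array([ 0.70392433,  0.07909889, -0.05506471, -0.70370575])}
side {'mtx': array([[490.85246436,   0.        , 247.80641998],
       [  0.        , 490.85246436, 188.97749773],
       [  0.        ,   0.        ,   1.        ]]), 'xyz': array([ 0.52461553, -1.07369776,  1.27013088]), 'orientation': array([ 0.93129556,  0.36282221, -0.013418  , -0.02947176])}
```

View pics/top0.png

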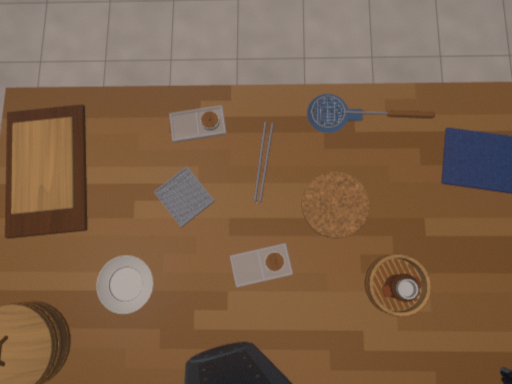

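View pics/side0.png

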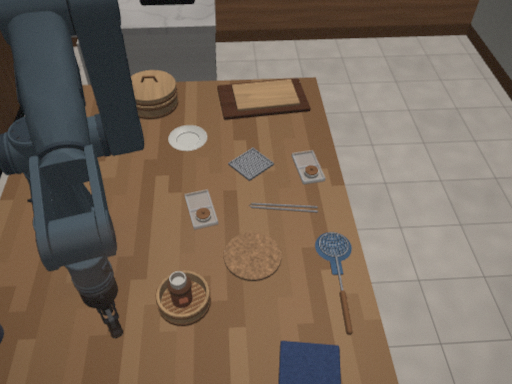

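```bash
cat > h.py <<'E'
from bench import ctrl, optics, ticket
import cv2,numpy as np
from scipy.spatial.transform import Rotation as R
def rot(q): return R.from_quat([q[1],q[2],q[3],q[0]])
def ray(c,uv):
    K=c["mtx"]; d=np.linalg.inv(K)@np.array([uv[0],uv[1],1.]); d=d*[1,-1,-1]
    return c["xyz"], rot(c["orientation"]).apply(d)
def onz(c,uv,z):
    o,d=ray(c,uv); return o+d*(z-o[2])/d[2]
def proj(c,p):
    v=rot(c["orientation"]).inv().apply(np.array(p)-c["xyz"])*[1,-1,-1]
    w=c["mtx"]@v; return w[:2]/w[2]
def crop(c,x0,y0,x1,y1,s,name):
    cv2.imwrite(f"pics/{name}.png",cv2.resize(c["image"][y0:y1,x0:x1,::-1],None,fx=s,fy=s,interpolation=cv2.INTER_CUBIC))
E
python3 - <<'E'
from h import *
t=optics.camera("top"); s=optics.camera("side")
a=lambda c,b,k:cv2.resize(c["image"][b[1]:b[3],b[0]:b[2],::-1],(400,300),interpolation=cv2.INTER_CUBIC)
im=np.vstack([np.hstack([a(t,(355,245,435,325-20),5),a(t,(221,235,301,295),5)]),np.hstack([a(s,(140,260,220,320),5),a(s,(170,180,250,240),5)])])
cv2.imwrite("pics/c1.png",im)
im=np.vstack([np.hstack([a(t,(145,160,225,220+20),5),a(t,(85,245,165,325),5)]),np.hstack([a(t,(295,165,375,245),5),a(t,(158,95,238,155),5)])])
cv2.imwrite("pics/c2.png",im)
E
```

```text
(no output)
```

View pics/c1.png

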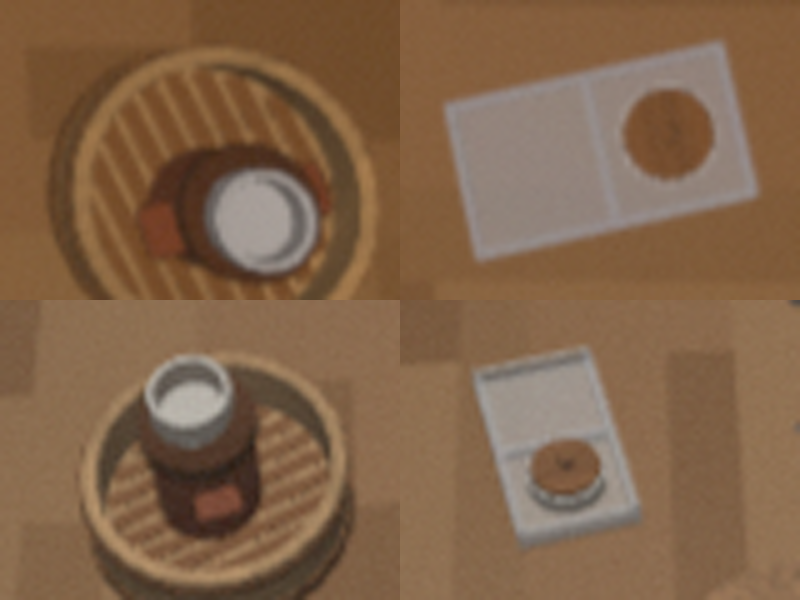

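View pics/c2.png

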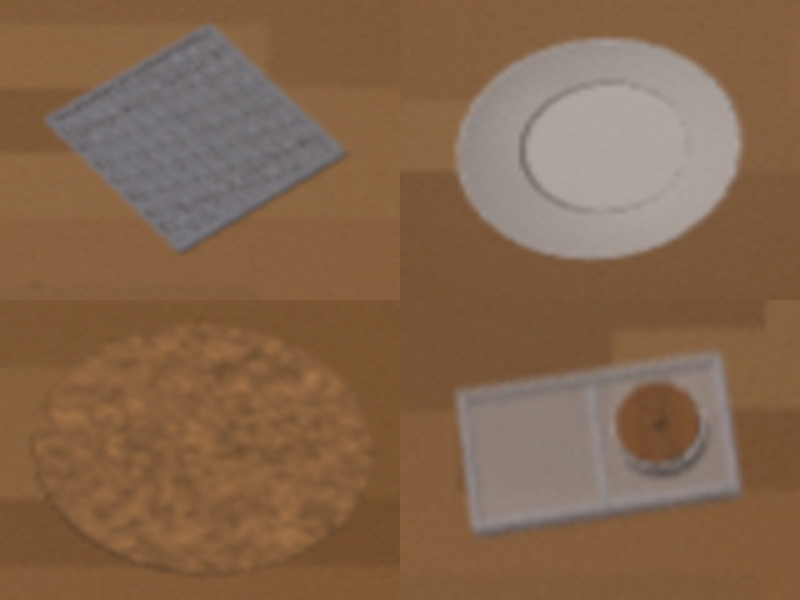

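```bash
cat > m.py <<'E'
from h import *
def fit(c,box,z,cond,kind,show=False):
    x0,y0,x1,y1=box; im=c["image"]; hsv=cv2.cvtColor(im,cv2.COLOR_RGB2HSV)
    m=np.zeros(im.shape[:2],np.uint8); m[y0:y1,x0:x1]=(cond(hsv[y0:y1,x0:x1].astype(int))*255)
    m=cv2.morphologyEx(m,cv2.MORPH_OPEN,np.ones((2,2),np.uint8))
    cs,_=cv2.findContours(m,cv2.RETR_EXTERNAL,cv2.CHAIN_APPROX_NONE)
    k=max(cs,key=cv2.contourArea)[:,0,:]
    P=np.array([onz(c,p,z)[:2] for p in k]); h=cv2.convexHull((P*1000).astype(np.float32))
    if kind=="rect":
        return cv2.minAreaRect(h)
    if kind=="ell": return cv2.fitEllipse(h), cv2.minEnclosingCircle(h)
low=lambda h:h[:,:,1]<75
E
python3 - <<'E'
from m import *
t=optics.camera("top"); s=optics.camera("side")
for n,c in(("top",t),("side",s)):
    B=dict(top=dict(tray=(221,235,301,295),rack=(145,160,225,240),plate=(85,245,165,325),dish=(390,270,425,305),chop=(245,115,280,210)),
           side=dict(tray=(180,185,225,233),rack=(222,145,280,182),plate=(162,122,212,154),dish=(165,268,190,290),chop=(240,195,330,220)))[n]
    for k,z,kind in(("tray",.016,"rect"),("rack",.016,"rect"),("plate",.018,"ell"),("dish",.124,"ell"),("chop",.005,"rect")):
        try: print(n,k,fit(c,B[k],z,low,kind))
        except Exception as e: print(n,k,e)
# print hsv samples
hs=cv2.cvtColor(t["image"],cv2.COLOR_RGB2HSV)
for p in((335,205),(290,205),(380,205),(261,265),(245,268),(275,262),(126,284),(405,289),(371,285),(390,265),(360,285),(185,195)): print(p,hs[p[1],p[0]])
E
```

```text
top tray ((437.9195556640625, 0.5511398315429688), (82.92938995361328, 150.1263427734375), 12.801769256591797)
top rack ((619.2042846679688, 208.6219024658203), (125.30813598632812, 113.32343292236328), 39.142581939697266)
top plate (((387.4737548828125, 354.5231018066406), (148.63612365722656, 148.98809814453125), 125.23412322998047), ((387.3004455566406, 354.38409423828125), 75.04232788085938))
top dish (((383.2000732421875, -338.0460205078125), (47.04328536987305, 51.251182556152344), 170.7156982421875), ((383.5439758300781, -338.2295837402344), 25.483760833740234))
top chop ((715.2734375, -13.060434341430664), (6.817121505737305, 220.32704162597656), 81.1737289428711)
side tray ((443.41436767578125, -6.4402923583984375), (84.50382995605469, 161.64227294921875), 13.015817642211914)
side rack ((625.7881469726562, 198.20492553710938), (130.07073974609375, 119.24530029296875), 38.81904602050781)
side plate (((393.9691467285156, 351.4601135253906), (149.78045654296875, 150.7499237060547), 48.400577545166016), ((393.5270690917969, 351.41571044921875), 76.49217987060547))
side dish (((388.1252136230469, -347.41485595703125), (47.54068374633789, 58.707420349121094), 8.957033157348633), ((386.69097900390625, -348.18829345703125), 29.32028579711914))
side chop ((722.5784912109375, -6.003196716308594), (29.756181716918945, 226.4169158935547), 81.1185531616211)
(335, 205) [ 14 139 141]
(290, 205) [ 15 140 135]
(380, 205) [ 15 152 121]
(261, 265) [  0  17 150]
(245, 268) [ 12  43 147]
(275, 262) [ 13 147 106]
(126, 284) [ 13  23 174]
(405, 289) [ 14  23 167]
(371, 285) [ 15 135 147]
(390, 265) [ 14 158 124]
(360, 285) [ 13 143 130]
(185, 195) [150   7 114]
```

```bash
cat >> h.py <<'E'
def move(target,yaw=None):
    """print shift in tool axes (mm) from measured pose and turn about z (tool y dir at world angle yaw)"""
    o=ctrl.get_obs(); Rm=rot(o["eef_rot"]); d=Rm.inv().apply(np.array(target)-o["eef_pos"])*1000
    ty=Rm.apply([0,1,0]); cur=np.arctan2(ty[1],ty[0]); out=None
    if yaw is not None:
        a=(np.radians(yaw)-cur+np.pi/2)%np.pi-np.pi/2; out=-a
    print("shift",d.round(1),"rz",out,"tooly deg",np.degrees(cur).round(1),"tilt",Rm.apply([0,0,1]).round(4),"q6",o["q"][5].round(2),"pos",(o["eef_pos"]*1000).round(1))
E
python3 - <<'E'
from m import *
t=optics.camera("top"); s=optics.camera("side")
p=ctrl.get_obs()["eef_pos"]
print("proj",proj(t,p),proj(s,p))
print("trivet",onz(t,(335.3,204.6),.012))
for uv in((387.6,291),(419,282)): print("lug",onz(t,uv,.070))
print("base",proj(t,(0,0,0)),proj(s,(0,0,0)))
print("corner", onz(t,(4,88),0),onz(t,(300,85),0),onz(t,(500,84),0))
crop(s,80,270,160,360,6,"grip0")
move((.5,-.07,.10),None)
E
```

```text
proj [520.05363092 359.60000059] [112.68087026 321.81743186]
trivet [ 0.59811244 -0.19513677  0.012     ]
lug [ 0.37731608 -0.30585202  0.07      ]
lug [ 0.39893548 -0.38235537  0.07      ]
base [261.65693311 448.02590497] [ 68.506185   217.15175627]
corner [0.94569457 0.75326547 0.        ] [ 0.94469058 -0.10753297  0.        ] [ 0.94096391 -0.66621546  0.        ]
shift [ 418.1 -292.   131.3] rz None tooly deg -63.9 tilt [-1.e-04  3.e-04 -1.e+00] q6 -0.21 pos [ 253.1 -516.2  231.2]
```

View pics/grip0.png

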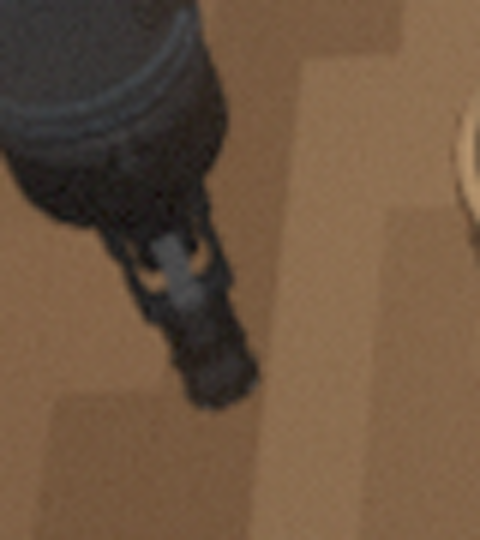

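Request:
step_arm(targets="60 -42 0 0 0 -0.17; 120 -84 0 0 0 -0.35; 180 -126 0 0 0 -0.52; 240 -168 0 0 0 -0.7; 300 -210 40 0 0 -0.87; 360 -252 80 0 0 -1.05; 418 -292 130 0 0 -1.22; 418 -292 130 0 0 -1.38", grip=0)

```text
time_s: 1.4
eef_pos: [0.4835, -0.1, 0.1218]
eef_rot: [0.001, 0.605, 0.796, 0.0]
wrist_force: [0.3, -0.8, 0.4]
opening: -0.0
```

Request:
step_arm(targets="0 0 0 0 0 0; 0 0 0 0 0 0")

```text
time_s: 1.65
eef_pos: [0.4827, -0.1016, 0.1223]
eef_rot: [0.0, 0.607, 0.794, -0.0]
wrist_force: [0.2, 0.2, -0.9]
opening: -0.0
```

```bash
python3 - <<'E'
from m import *
t=optics.camera("top"); s=optics.camera("side")
o=ctrl.get_obs();p=o["eef_pos"]
print(o["q"],o["opening"])
print("proj",proj(t,p),proj(s,p)); move((.5,-.07,.10),16)
im=[]
for c in (t,s):
    u=proj(c,p); x,y=int(u[0])-30,int(u[1])-40
    i=cv2.resize(c["image"][y:y+80,x:x+60,::-1],None,fx=6.5,fy=6.5,interpolation=cv2.INTER_CUBIC)
    cv2.circle(i,(int((u[0]-x+.5)*6.5),int((u[1]-y+.5)*6.5)),3,(0,255,0),-1); im.append(i)
cv2.imwrite("pics/grip1.png",np.hstack(im)); cv2.imwrite("pics/top1.png",t["image"][:,:,::-1])
E
```

```text
[-4.50458808e-01  1.29251733e-01  1.90372070e+00 -3.18566521e-04
  1.10672316e+00 -7.13389954e-01] 0.001106128057928293
proj [304.27388969 245.60809699] [212.25065381 210.05905463]
shift [27.2 25.  23.1] rz -0.016178306522216968 tooly deg 15.1 tilt [ 0.0016 -0.0011 -1.    ] q6 -0.71 pos [ 482.9 -102.8  123.1]
```

View pics/grip1.png

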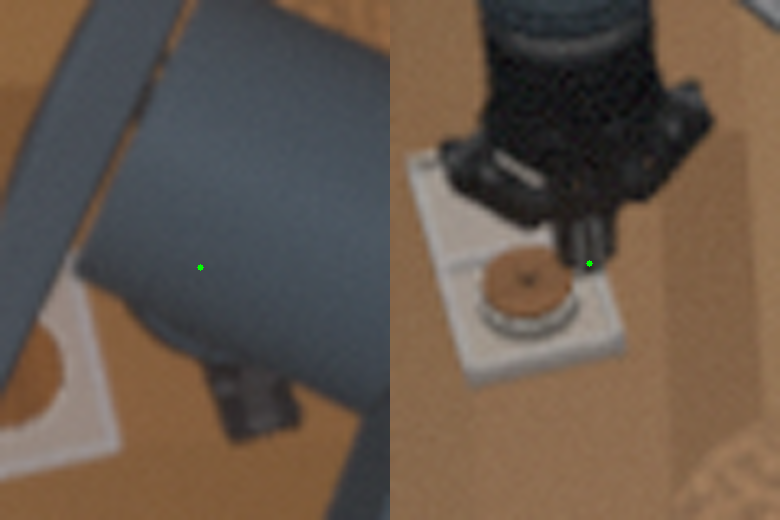

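View pics/top1.png

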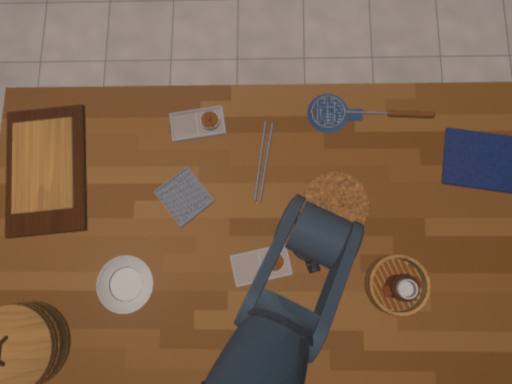

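Request:
step_arm(targets="0 0 -30 -0.18 0 0; 0 0 -30 -0.35 0 0; 0 0 -30 -0.53 0 0; 0 0 -30 -0.7 0 0; 0 0 -30 -0.88 0 0; 0 0 -30 -0.88 0 0; 0 0 -30 -0.88 0 0; 0 0 -30 -0.88 0 0")

```text
time_s: 2.75
eef_pos: [0.4827, -0.1029, 0.1529]
eef_rot: [0.259, 0.55, 0.719, 0.337]
wrist_force: [0.5, 0.3, -0.0]
opening: -0.002
```

```bash
python3 - <<'E'
from m import *
t=optics.camera("top"); s=optics.camera("side")
o=ctrl.get_obs();p=o["eef_pos"]
print("proj",proj(t,p),proj(s,p)); move((.5,-.07,.10),16)
im=[]
for c in (t,s):
    u=proj(c,p); x,y=int(u[0])-25,int(u[1])-25
    i=cv2.resize(c["image"][y:y+50,x:x+50,::-1],None,fx=8,fy=8,interpolation=cv2.INTER_CUBIC)
    cv2.circle(i,(int((u[0]-x+.5)*8),int((u[1]-y+.5)*8)),3,(0,255,0),-1); im.append(i)
cv2.imwrite("pics/grip2.png",np.clip(np.hstack(im).astype(float)*1.5,0,255))
E
```

```text
proj [304.91956592 244.79986893] [211.7646189  203.48523077]
shift [ 26.6 -24.9  52.9] rz -0.011612497630977936 tooly deg 15.3 tilt [ 0.7439  0.201  -0.6373] q6 -2.0 pos [ 482.9 -102.1  152.9][ WARN:0@3.573] global loadsave.cpp:1063 imwrite_ Unsupported depth image for selected encoder is fallbacked to CV_8U.
```

View pics/grip2.png

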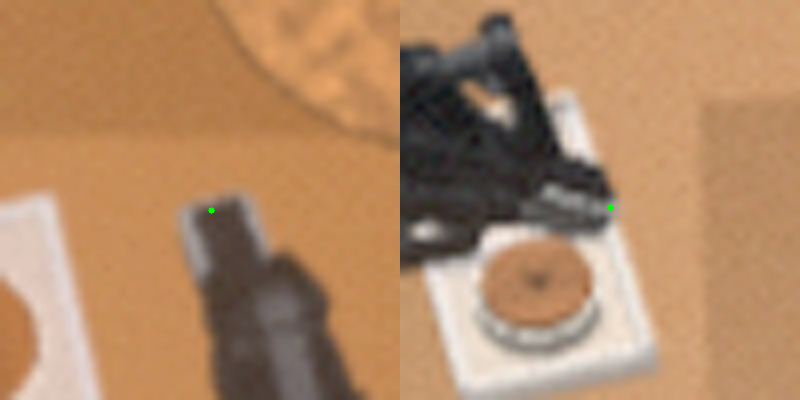

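Request:
step_arm(targets="0 0 0 0.18 0 0; 0 0 0 0.35 0 0; 0 0 0 0.53 0 0; 0 0 0 0.7 0 0; 0 0 0 0.88 0 0; 0 0 0 0.88 0 0; 0 0 0 0.88 0 0")

```text
time_s: 3.72
eef_pos: [0.4825, -0.1005, 0.1515]
eef_rot: [-0.0, 0.607, 0.795, 0.001]
wrist_force: [-0.0, 1.0, -0.1]
opening: -0.003
```

Request:
step_arm(targets="0 0 0 0 -0.18 0; 0 0 0 0 -0.35 0; 0 0 0 0 -0.53 0; 0 0 0 0 -0.7 0; 0 0 0 0 -0.88 0; 0 0 0 0 -0.88 0; 0 0 0 0 -0.88 0; 0 0 0 0 -0.88 0")

```text
time_s: 4.72
eef_pos: [0.4828, -0.1025, 0.1532]
eef_rot: [0.338, 0.551, 0.718, -0.258]
wrist_force: [-0.7, 0.3, 0.3]
opening: 0.002
```

```bash
cat > g.py <<'E'
from m import *
import sys
t=optics.camera("top"); s=optics.camera("side")
o=ctrl.get_obs();p=o["eef_pos"]
print("proj",proj(t,p),proj(s,p)); move((.5,-.07,.10),16)
im=[]
for c in (t,s):
    u=proj(c,p); x,y=int(u[0])-25,int(u[1])-25
    i=cv2.resize(c["image"][y:y+50,x:x+50,::-1],None,fx=8,fy=8,interpolation=cv2.INTER_CUBIC)
    i=np.clip(i.astype(float)*1.5,0,255).astype(np.uint8)
    a=rot(o["eef_rot"]).apply([0,0,1])
    for k in(0,-.01,-.02,-.03,-.04):
        w=proj(c,p+a*k); cv2.circle(i,(int((w[0]-x+.5)*8),int((w[1]-y+.5)*8)),2,(0,255,0),-1)
    im.append(i)
cv2.imwrite(sys.argv[1],np.hstack(im))
E
python3 g.py pics/grip3.png
```

```text
proj [305.06622885 244.80160505] [211.75539353 203.50886247]
shift [58.1 24.8 13.3] rz -0.016262208312769033 tooly deg 15.1 tilt [ 0.2015 -0.7434 -0.6378] q6 0.46 pos [ 482.9 -102.4  153.2]
```

View pics/grip3.png

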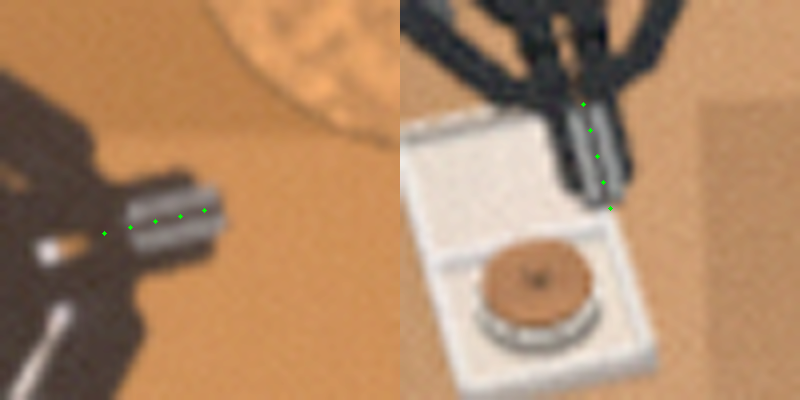

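```bash
python3 -c "
from h import *
move((.48,-.16,.06))"
```

```text
shift [ 36.7 -18.  101.7] rz None tooly deg 15.1 tilt [ 0.2015 -0.7434 -0.6378] q6 0.46 pos [ 482.9 -102.4  153.2]
```

Request:
step_arm(targets="12 -6 33 0 0 0; 24 -12 66 0 0 0; 37 -18 102 0 0 0; 37 -18 102 0 0 0; 37 -18 102 0 0 0; 37 -18 102 0 0 0")

```text
time_s: 5.58
eef_pos: [0.4888, -0.1393, 0.085]
eef_rot: [0.308, 0.563, 0.723, -0.257]
wrist_force: [-0.0, 0.1, -0.2]
opening: -0.001
```

```bash
python3 g.py pics/grip4.png
```

```text
proj [317.99723971 244.15791311] [214.99064529 227.12311512]
shift [ 32.2  26.8 -58.2] rz -0.042195623421121375 tooly deg 13.6 tilt [ 0.1566 -0.7177 -0.6786] q6 0.5 pos [ 488.8 -139.2   84.8]
```

View pics/grip4.png

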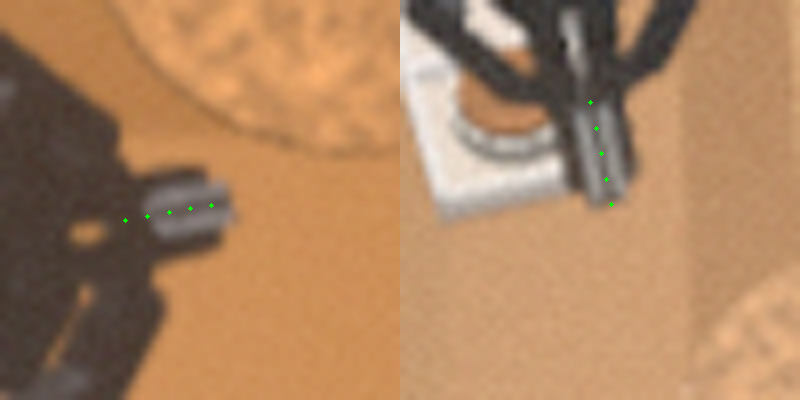

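```bash
python3 - <<'E'
from h import *
t=optics.camera("top"); s=optics.camera("side")
for a in((230,255.6),(237.4,287),(285.4,243.6),(292.4,273.4)): print("t",onz(t,np.array(a)-.4,.016).round(4))
for a in((208,189.6),(184.8,194.4)): print("s",onz(s,np.array(a)-.4,.016).round(4))
# edge of table far right corner etc.
i=s["image"][150:245,165:260,::-1]; cv2.imwrite("pics/s5.png",cv2.resize(i,(780,600),interpolation=cv2.INTER_CUBIC))
E
```

```text
t [0.4642 0.0842 0.016 ]
t [0.3842 0.0638 0.016 ]
t [ 0.4956 -0.0606  0.016 ]
t [ 0.4191 -0.078   0.016 ]
s [0.4644 0.0834 0.016 ]
s [0.3847 0.0659 0.016 ]
```

View pics/s5.png

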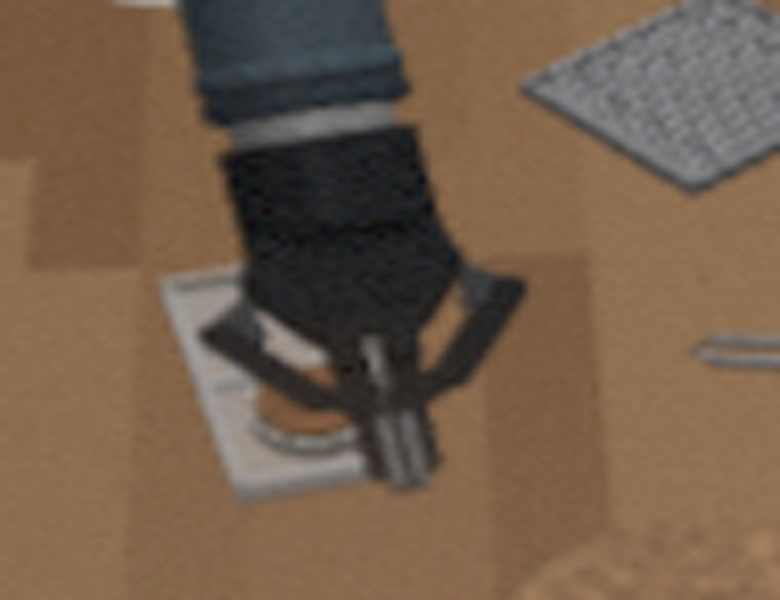

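```bash
sed -i 's/np.ones((2,2),np.uint8)/np.ones((3,3),np.uint8)/' m.py; python3 - <<'E'
from m import *
class C(dict):pass
for n in("top","side"):
    c=optics.camera(n); im=cv2.imread(f"pics/{n}0.png")[:,:,::-1].copy(); c["image"]=im
    B=dict(top=dict(tray=(221,235,301,295),rack=(145,160,225,240),plate=(85,245,165,325),dish=(390,270,425,305)),
           side=dict(tray=(180,185,225,233),rack=(222,145,280,182),plate=(162,122,212,154),dish=(165,268,190,290)))[n]
    for k,z,kind in(("tray",.016,"rect"),("rack",.016,"rect"),("plate",.018,"ell"),("dish",.124,"ell")):
        r=fit(c,B[k],z,low,kind); print(n,k,np.array(sum([list(np.ravel(x)) for x in (r if kind=="rect" else r[0])],[])).round(1))
    i=cv2.resize(im[250:330,350:440] if n=="top" else im[255:330,145:225],(640,600) if n=="top" else (640,600),interpolation=cv2.INTER_CUBIC)
    cv2.imwrite(f"pics/bk_{n}.png",i[:,:,::-1])
E
```

```text
top tray [440.5   3.2  83.1 150.2  12.9]
top rack [622.  211.4 125.3 113.9  39. ]
top plate [390.  357.3 148.7 149.4  93.6]
top dish [ 385.2 -336.1   47.    51.4  167.1]
side tray [440.1  -1.8  84.6 162.3  13.1]
side rack [622.5 203.6 130.4 119.6  39. ]
side plate [390.  357.4 149.7 151.3  48.4]
side dish [ 385.3 -344.    47.3   58.8    8.2]
```

View pics/bk_top.png

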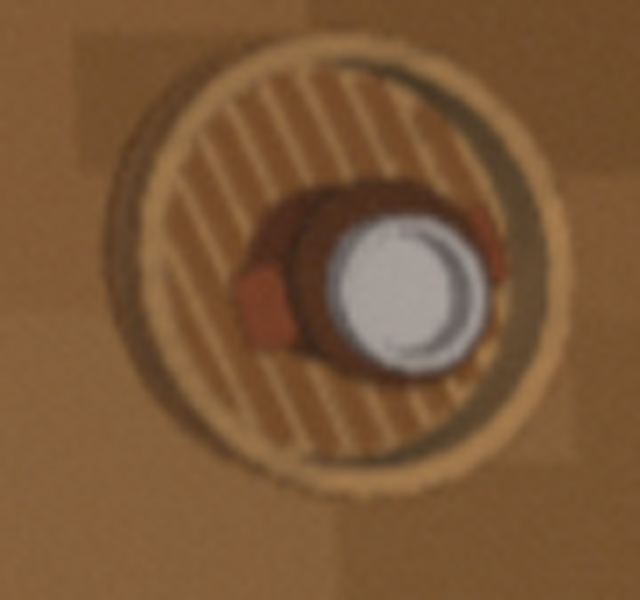

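View pics/bk_side.png

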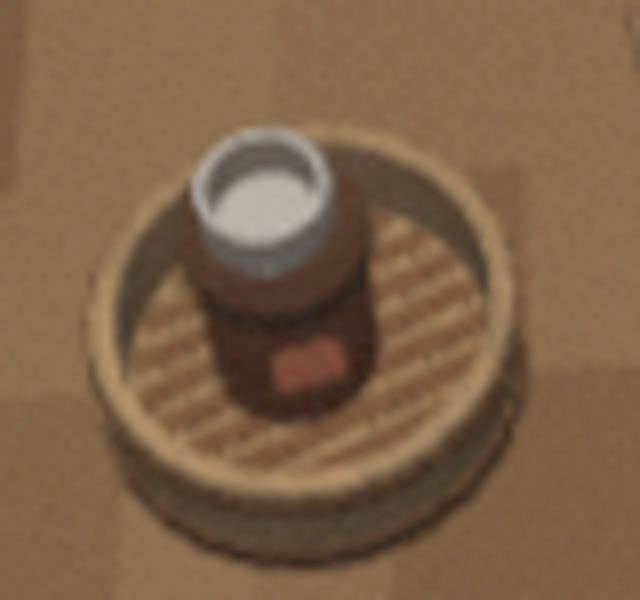

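```bash
python3 - <<'E'
from h import *
t=optics.camera("top"); s=optics.camera("side")
print(onz(t,(399.9,285.0),.052),onz(s,(182.5,293.3),.052))
print("trivet",onz(t,(334.9,204.2),.012))
for uv in((386.9,290.5),(418.1,282.3)): print("lug",onz(t,uv,.070))
c=np.array([440.5,2.5]);a=np.radians(12.9-90);print("well",c-36*np.array([np.cos(a),np.sin(a)]))
move((.385,-.338,.25),13)
E
```

```text
[ 0.39113094 -0.34133384  0.052     ] [ 0.39184236 -0.34419186  0.052     ]
trivet [ 0.5991907  -0.19411173  0.012     ]
lug [ 0.37848664 -0.30423686  0.07      ]
lug [ 0.39821534 -0.38015287  0.07      ]
well [432.46299582  37.59140299]
shift [-233.5 -151.3   13.9] rz 0.009679886117675673 tooly deg 13.6 tilt [ 0.1556 -0.7177 -0.6788] q6 0.5 pos [ 488.6 -139.4   84.2]
```

```bash
cat >> h.py <<'E'
def go(target,yaw):
    """full rotvec to vertical tool with jaw (tool y) at world angle yaw (nearest of the two)"""
    o=ctrl.get_obs(); Rm=rot(o["eef_rot"]); d=Rm.inv().apply(np.array(target)-o["eef_pos"])*1000
    best=None
    for a in(yaw,yaw+180):
        y=np.array([np.cos(np.radians(a)),np.sin(np.radians(a)),0]); z=np.array([0,0,-1.]); x=np.cross(y,z)
        rv=(Rm.inv()*R.from_matrix(np.array([x,y,z]).T)).as_rotvec()
        if best is None or np.linalg.norm(rv)<np.linalg.norm(best): best=rv
    print("shift",d.round(1),"rv",best.round(4),"q6",o["q"][5].round(2),"pos",(o["eef_pos"]*1000).round(1),"open",round(float(o["opening"]),3),"t",o["time_s"])
E
python3 -c "
from h import *
go((.43,-.25,.25),13)"
```

```text
shift [-183.8  -87.   -42.3] rv [-0.0196  0.8245  0.0194] q6 0.5 pos [ 488.6 -139.4   84.2] open 0.002 t 5.975
```

Request:
step_arm(targets="-30 -14 -7 0 0.1 0; -60 -28 -14 0 0.25 0; -90 -42 -21 0 0.4 0; -120 -56 -28 0 0.55 0.01; -150 -70 -35 -0.01 0.7 0.02; -184 -87 -42 -0.02 0.825 0.02; -184 -87 -42 -0.02 0.825 0.02; -184 -87 -42 -0.02 0.825 0.02", grip=72)

```text
time_s: 6.98
eef_pos: [0.4293, -0.25, 0.2487]
eef_rot: [-0.001, 0.623, 0.782, 0.0]
wrist_force: [0.0, 0.4, -0.3]
opening: 0.722
```

```bash
python3 -c "
from h import *
go((.385,-.338,.18),13)"
```

```text
shift [-75.9 -62.8  68.7] rv [-0.0009 -0.0012 -0.0016] q6 -0.99 pos [ 429.3 -250.   248.7] open 0.722 t 6.975
```

Request:
step_arm(targets="-38 -31 34 0 0 0; -76 -63 69 0 0 0; -76 -63 69 0 0 0; -76 -63 69 0 0 0")

```text
time_s: 7.48
eef_pos: [0.386, -0.3366, 0.1799]
eef_rot: [-0.001, 0.622, 0.783, 0.001]
wrist_force: [0.5, -0.5, -0.1]
opening: 0.72
```

```bash
python3 -c "
from h import *
go((.385,-.338,.109),13)
t=optics.camera('top');s=optics.camera('side')
a=cv2.resize(t['image'][240:330,350:440,::-1],(400,400),interpolation=cv2.INTER_CUBIC)
b=cv2.resize(s['image'][240:330,135:225,::-1],(400,400),interpolation=cv2.INTER_CUBIC)
cv2.imwrite('pics/d1.png',np.hstack([a,b]))"
```

```text
shift [-1.3 -1.3 70.9] rv [-0.0002 -0.0025  0.0011] q6 -1.18 pos [ 386.  -336.6  179.9] open 0.72 t 7.475
```

View pics/d1.png

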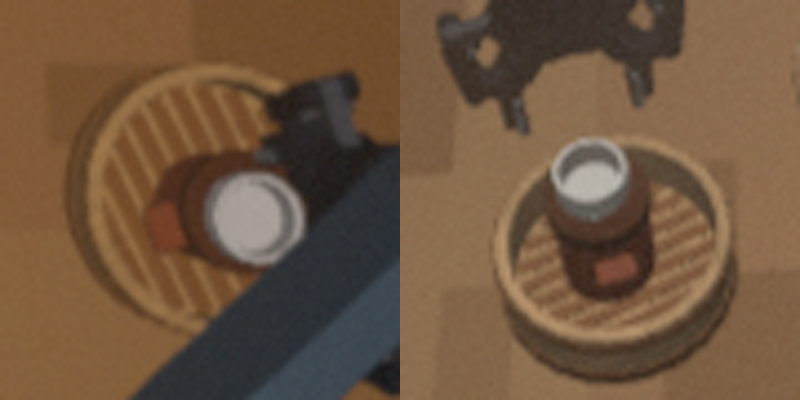

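```bash
python3 -c "
from h import *
s=optics.camera('side')
for p in ((.386,-.3366,.184),(.385,-.338,.124)): print((proj(s,p)-[135,240])*4.444+[2+400,2])"
```

```text
[582.4521282  112.13375645]
[591.00226938 169.36001508]
```

Request:
step_arm(targets="-1 -1 20 0 0 0; -1 -1 40 0 0 0; -1 -1 55 0 0 0; -1 -1 65 0 0 0; -1 -1 71 0 0 0; -1 -1 71 0 0 0; -1 -1 71 0 0 0")

```text
time_s: 8.5
eef_pos: [0.3852, -0.3402, 0.1103]
eef_rot: [0.0, 0.623, 0.782, 0.0]
wrist_force: [0.7, 0.5, 1.0]
opening: 0.721
```

Request:
step_arm(targets="0 0 0 0 0 0; 0 0 0 0 0 0; 0 0 0 0 0 0; 0 0 0 0 0 0; 0 0 0 0 0 0; 0 0 0 0 0 0", grip=30)

```text
time_s: 9.25
eef_pos: [0.3856, -0.3406, 0.1109]
eef_rot: [0.001, 0.623, 0.782, 0.0]
wrist_force: [0.5, -0.2, 6.0]
opening: 0.509
```

```bash
cat > v.py <<'E'
from h import *
import sys
# v.py out  tx ty sx sy half
o,tx,ty,sx,sy,h=sys.argv[1],*map(int,sys.argv[2:7])
L=[]
for n,x,y in(("top",tx,ty),("side",sx,sy)):
    c=optics.camera(n); im=cv2.copyMakeBorder(c["image"],h,h,h,h,cv2.BORDER_CONSTANT)
    L.append(cv2.resize(im[y:y+2*h,x:x+2*h,::-1],(400,400),interpolation=cv2.INTER_CUBIC))
cv2.imwrite(o,np.hstack(L)); move((0,0,0))
E
python3 v.py pics/d2.png 400 285 180 290 45
```

```text
shift [ 418.6 -299.5  109.8] rz None tooly deg 13.0 tilt [ 0.0018 -0.0013 -1.    ] q6 -1.18 pos [ 385.6 -340.6  111. ]
```

View pics/d2.png

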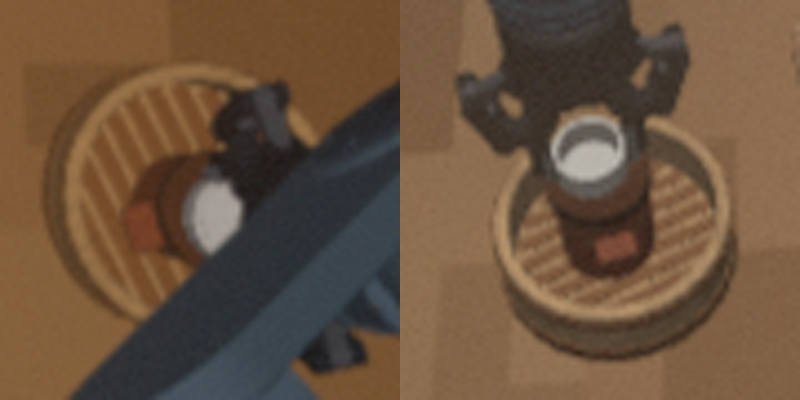

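Request:
step_arm(targets="0 0 0 0 0 0; 0 0 0 0 0 0; 0 0 -5 0 0 0; 0 0 -15 0 0 0; 0 0 -30 0 0 0; 0 0 -50 0 0 0; 0 0 -70 0 0 0; 0 0 -70 0 0 0", grip=20)

```text
time_s: 10.35
eef_pos: [0.3858, -0.341, 0.1823]
eef_rot: [0.002, 0.623, 0.782, -0.0]
wrist_force: [-1.2, -0.5, -0.6]
opening: 0.51
```

```bash
python3 v.py pics/d3.png 400 285 180 280 50
```

```text
shift [ 417.4 -298.9  179.8] rz None tooly deg 13.0 tilt [ 5.e-04  3.e-04 -1.e+00] q6 -1.18 pos [ 384.9 -339.8  179.9]
```

View pics/d3.png

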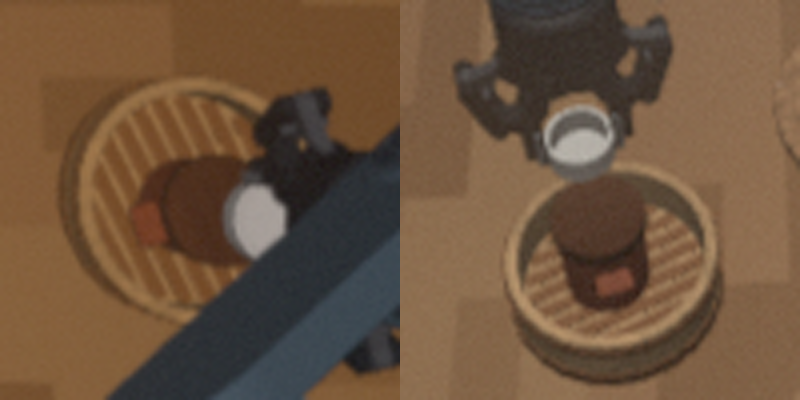

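```bash
python3 -c "
from h import *
go((.4325,.0366,.12),12.9)"
```

```text
shift [356.1 130.8  60. ] rv [ 0.0006 -0.0002  0.0011] q6 -1.18 pos [ 384.9 -339.8  179.9] open 0.51 t 10.45
```

Request:
step_arm(targets="18 7 0 0 0 0; 55 20 0 0 0 0; 100 37 5 0 0 0; 150 55 15 0 0 0; 200 74 25 0 0 0; 250 92 35 0 0 0; 300 110 50 0 0 0; 340 125 60 0 0 0")

```text
time_s: 11.45
eef_pos: [0.4287, 0.0227, 0.1187]
eef_rot: [-0.001, 0.622, 0.783, 0.0]
wrist_force: [0.2, -0.9, -0.5]
opening: 0.514
```

```bash
python3 -c "
from h import *
go((.4325,.0376,.06),12.9)"
```

```text
shift [13.5  7.1 58.7] rv [-0.0014 -0.0019  0.0023] q6 -0.45 pos [428.7  22.7 118.7] open 0.514 t 11.45
```

Request:
step_arm(targets="8 3 0 0 0 0; 16 4 20 0 0 0; 16 4 40 0 0 0; 16 4 58 0 0 0; 16 4 58 0 0 0; 16 4 58 0 0 0; 16 4 58 0 0 0")

```text
time_s: 12.32
eef_pos: [0.4314, 0.0359, 0.0629]
eef_rot: [0.001, 0.623, 0.782, 0.001]
wrist_force: [-0.1, 0.1, -0.7]
opening: 0.512
```

```bash
python3 v.py pics/d4.png 250 265 200 205 30; python3 -c "
from h import *
go((.4325,.0376,.018),12.9)
s=optics.camera('side');t=optics.camera('top')
for p in ((.4325,.0376,.047),(.4325,.0376,.005)): print((proj(s,p)-[170,175])*6.667+402,(proj(t,p)-[220,235])*6.667)"
```

```text
shift [  61.6 -428.5   62. ] rz None tooly deg 13.0 tilt [ 1.7e-03  4.0e-04 -1.0e+00] q6 -0.42 pos [431.3  36.   62.7]
shift [ 1.3  1.4 44.7] rv [ 0.0018 -0.      0.001 ] q6 -0.42 pos [431.3  36.   62.7] open 0.509 t 12.425
[586.51713075 524.84423086] [177.40231366 216.43410622]
[592.38364484 579.73475687] [183.73697152 217.57716654]
```

View pics/d4.png

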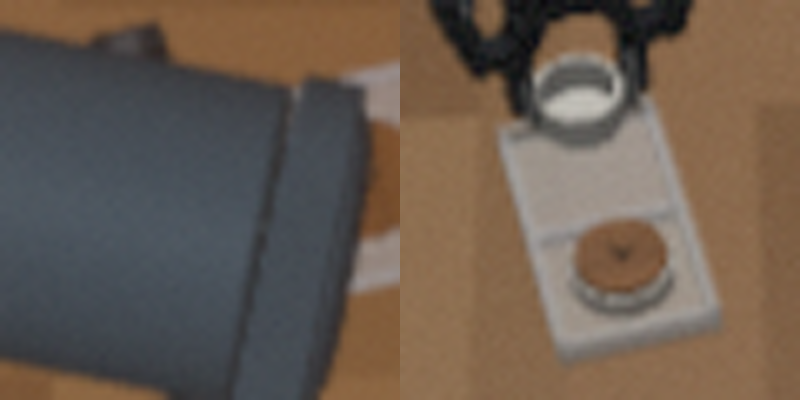

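Request:
step_arm(targets="0 1 12 0 0 0; 0 1 24 0 0 0; 0 1 34 0 0 0; 0 1 39 0 0 0; 0 1 42 0 0 0; 0 1 43 0 0 0; 0 1 44 0 0 0; 0 1 44 0 0 0")

```text
time_s: 13.52
eef_pos: [0.4319, 0.0364, 0.0182]
eef_rot: [0.0, 0.623, 0.782, 0.0]
wrist_force: [-0.5, 0.0, 0.0]
opening: 0.512
```

```bash
python3 v.py pics/d5.png 250 265 200 205 30; python3 -c "
from h import *
go((.4325,.0376,.018),12.9);print(ctrl.get_obs()['wrist_force'])"
```

```text
shift [  61.5 -429.1   17.9] rz None tooly deg 13.0 tilt [ 7.e-04  6.e-04 -1.e+00] q6 -0.42 pos [431.9  36.4  18.2]
shift [1.1 0.9 0.2] rv [ 0.0008 -0.0005  0.0011] q6 -0.42 pos [431.9  36.4  18.2] open 0.513 t 13.625
[-0.04333749 -0.23371832 -0.42233311]
```

View pics/d5.png

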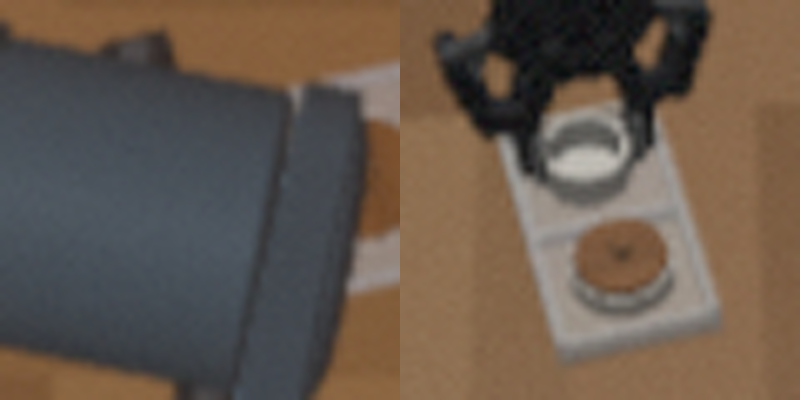

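Request:
step_arm(targets="0 0 0.5 0 0 0; 0 0 1 0 0 0; 0 0 1.5 0 0 0; 0 0 1.5 0 0 0")

```text
time_s: 14.12
eef_pos: [0.4321, 0.0364, 0.0178]
eef_rot: [-0.0, 0.623, 0.783, 0.0]
wrist_force: [-4.4, 0.1, 17.5]
opening: 0.51
```

Request:
step_arm(targets="0 0 -1 0 0 0; 0 0 -1 0 0 0")

```text
time_s: 14.38
eef_pos: [0.4321, 0.0363, 0.0179]
eef_rot: [0.0, 0.623, 0.782, 0.001]
wrist_force: [-0.7, 0.5, 6.0]
opening: 0.515
```

Request:
step_arm(targets="0 0 0 0 0 0; 0 0 0 0 0 0; 0 0 0 0 0 0; 0 0 0 0 0 0", grip=62)

```text
time_s: 14.88
eef_pos: [0.4317, 0.0364, 0.0175]
eef_rot: [-0.0, 0.623, 0.782, 0.0]
wrist_force: [-0.1, -0.3, -0.8]
opening: 0.621
```

Request:
step_arm(targets="0 0 -5 0 0 0; 0 0 -15 0 0 0; 0 0 -40 0 0 0; 0 0 -80 0 0 0; 0 0 -130 0 0 0; 0 0 -130 0 0 0; 0 0 -130 0 0 0")

```text
time_s: 15.75
eef_pos: [0.4315, 0.0363, 0.1477]
eef_rot: [0.0, 0.623, 0.782, 0.0]
wrist_force: [0.7, 0.3, -0.7]
opening: 0.621
```

```bash
python3 v.py pics/d6.png 250 265 200 205 30; python3 -c "
from h import *
go((.4325,-.15,.20),16)"
```

```text
shift [  60.8 -427.7  147.3] rz None tooly deg 13.0 tilt [-0.0019  0.0011 -1.    ] q6 -0.42 pos [430.7  36.5 146.5]
shift [-182.   -40.2  -53.8] rv [-0.0016 -0.0016 -0.0531] q6 -0.42 pos [430.7  36.5 146.5] open 0.618 t 15.85
```

View pics/d6.png

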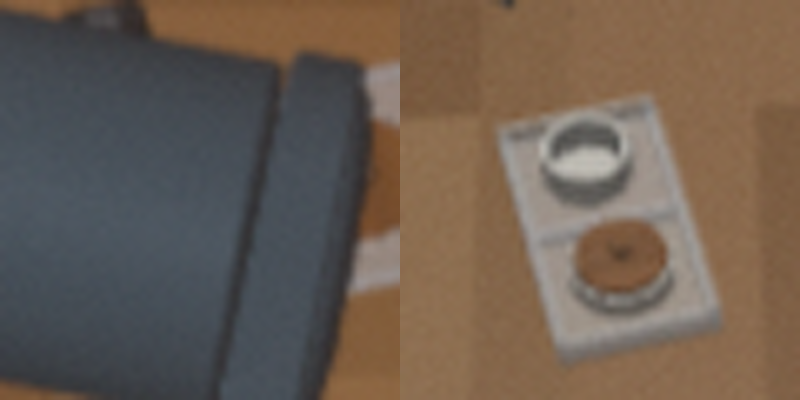

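Request:
step_arm(targets="-45 -10 -14 0 0 -0.02; -91 -20 -28 0 0 -0.05; -136 -30 -42 0 0 -0.05; -182 -40 -54 0 0 -0.05; -182 -40 -54 0 0 -0.05", grip=100)

```text
time_s: 16.48
eef_pos: [0.4334, -0.1528, 0.2011]
eef_rot: [-0.0, 0.605, 0.796, 0.0]
wrist_force: [-0.1, 0.3, 0.3]
opening: 0.999
```

```bash
python3 v.py pics/l1.png 400 285 180 290 32; python3 -c "
from h import *
t=optics.camera('top');s=optics.camera('side')
crop(t,215,230,305,300,8,'l2')
for n,c,o in(('t',t,(368,253)),('s',s,(148,258))):
  hs=cv2.cvtColor(c['image'],cv2.COLOR_RGB2HSV)
  print(n,hs[285 if n=='t' else 278:290 if n=='t' else 282,(400 if n=='t' else 178)].tolist())
  print((proj(c,(.388,-.342,.098))-o)*6.25)
print((proj(t,(.4325,.0376,.031))-[215,230])*8+4)"
```

```text
shift [ 260.8 -375.6  201.3] rz None tooly deg 15.7 tilt [-0.0021  0.0028 -1.    ] q6 -0.87 pos [ 432.7 -149.7  200. ]
t [[105, 58, 88], [106, 55, 88], [105, 59, 87], [103, 53, 87], [103, 56, 87]]
[237.44528186 212.12730479]
s [[11, 115, 93], [11, 118, 91], [12, 117, 94], [11, 116, 88]]
[197.12815054 162.39310823]
[259.83547524 304.24266379]
```

View pics/l1.png

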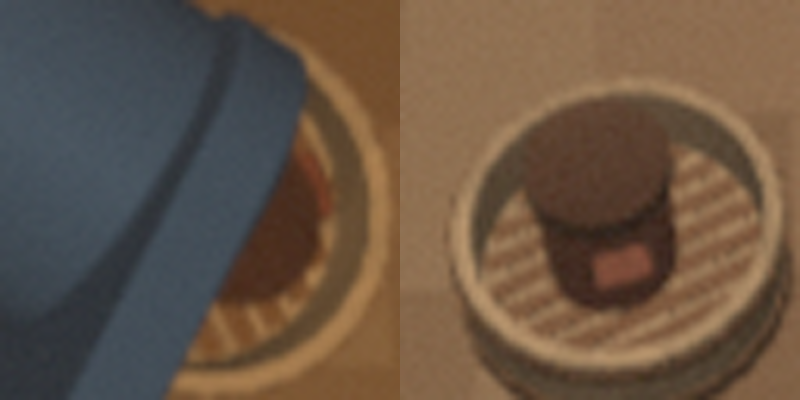

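View pics/l2.png

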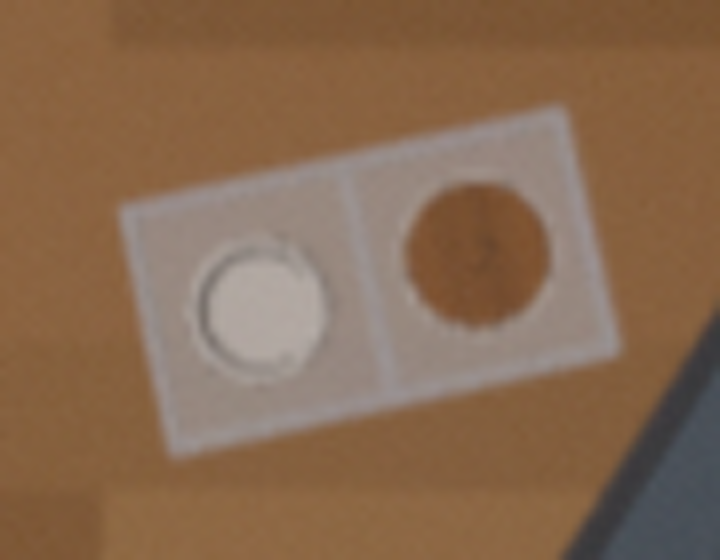

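```bash
python3 -c "
from h import *
go((.388,-.342,.15),16)"
```

```text
shift [-173.8  -96.    49.7] rv [-0.0011 -0.0029 -0.0022] q6 -0.87 pos [ 432.9 -148.7  200.1] open 0.998 t 16.675
```

Request:
step_arm(targets="-44 -24 12 0 0 0; -88 -48 25 0 0 0; -132 -72 37 0 0 0; -174 -96 50 0 0 0; -174 -96 50 0 0 0; -174 -96 50 0 0 0")

```text
time_s: 17.42
eef_pos: [0.3889, -0.3419, 0.1507]
eef_rot: [-0.001, 0.603, 0.798, 0.001]
wrist_force: [0.0, -0.6, 0.7]
opening: 1.0
```

```bash
python3 v.py pics/l3.png 400 285 180 280 40; python3 -c "
from h import *
go((.388,-.342,.08),16)"
```

```text
shift [ 435.6 -280.5  151.6] rz None tooly deg 15.9 tilt [ 3.0e-04  1.2e-03 -1.0e+00] q6 -1.23 pos [ 389.3 -341.9  151.3]
shift [ 0.2 -1.3 71.3] rv [ 0.0007 -0.0011 -0.0009] q6 -1.23 pos [ 389.3 -341.9  151.3] open 1.002 t 17.525
```

View pics/l3.png

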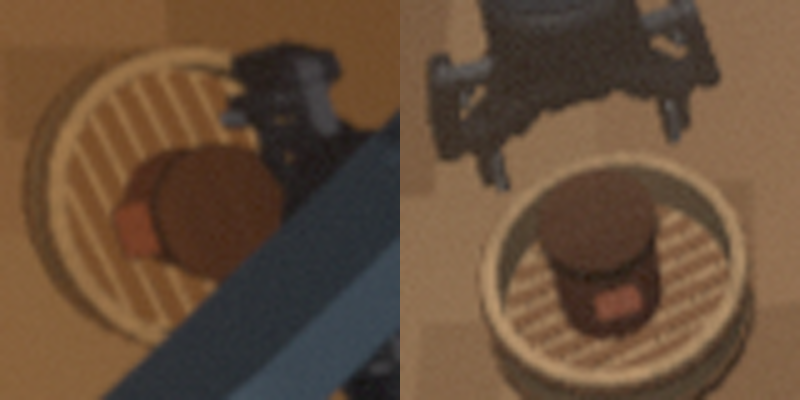

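Request:
step_arm(targets="0 -1 20 0 0 0; 0 -1 35 0 0 0; 0 -1 47 0 0 0; 0 -1 58 0 0 0; 0 -1 66 0 0 0; 0 -1 71 0 0 0; 0 -1 71 0 0 0; 0 -1 71 0 0 0")

```text
time_s: 18.52
eef_pos: [0.3879, -0.3442, 0.0806]
eef_rot: [0.0, 0.603, 0.798, 0.0]
wrist_force: [0.8, -0.3, 0.6]
opening: 0.997
```

Request:
step_arm(targets="0 0 0 0 0 0; 0 0 0 0 0 0; 0 0 0 0 0 0; 0 0 0 0 0 0; 0 0 0 0 0 0; 0 0 0 0 0 0", grip=45)

```text
time_s: 19.27
eef_pos: [0.3883, -0.3447, 0.0814]
eef_rot: [0.001, 0.603, 0.798, -0.0]
wrist_force: [-0.6, -0.3, 5.9]
opening: 0.741
```

```bash
python3 v.py pics/l4.png 400 285 180 280 40
```

```text
shift [ 437.7 -279.7   80.4] rz None tooly deg 15.8 tilt [ 0.0016 -0.0012 -1.    ] q6 -1.23 pos [ 388.3 -344.7   81.4]
```

View pics/l4.png

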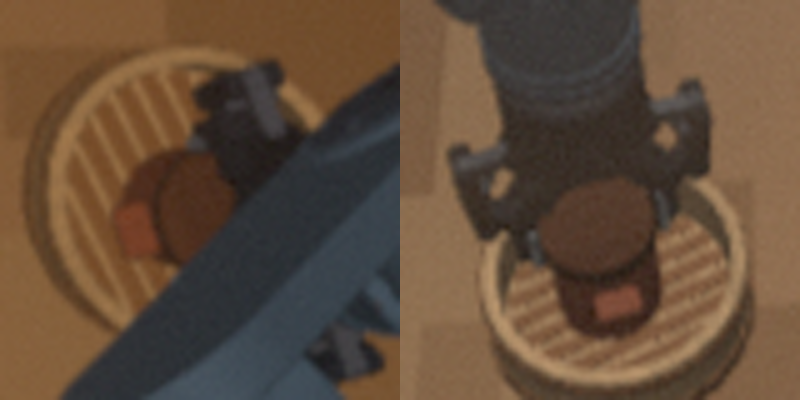

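Request:
step_arm(targets="0 0 0 0 0 0; 0 0 -4 0 0 0; 0 0 -12 0 0 0; 0 0 -25 0 0 0; 0 0 -45 0 0 0; 0 0 -70 0 0 0; 0 0 -70 0 0 0; 0 0 -70 0 0 0")

```text
time_s: 20.38
eef_pos: [0.3876, -0.3436, 0.15]
eef_rot: [-0.0, 0.603, 0.798, 0.0]
wrist_force: [-0.3, 0.3, -1.3]
opening: 0.744
```

```bash
python3 v.py pics/l5.png 400 285 180 280 45; python3 -c "
from h import *
for y in(39,129): go((.622,.2085,.12),y)"
```

```text
shift [ 435.5 -278.9  150.3] rz None tooly deg 15.8 tilt [-8.0e-04  2.2e-03 -1.0e+00] q6 -1.23 pos [ 387.2 -343.3  149.3]
shift [466.8 376.3  30.3] rv [ 3.000e-04 -2.300e-03 -4.044e-01] q6 -1.23 pos [ 387.2 -343.3  149.3] open 0.747 t 20.475
shift [466.8 376.3  30.3] rv [-0.0015 -0.002   1.1664] q6 -1.23 pos [ 387.2 -343.3  149.3] open 0.747 t 20.475
```

View pics/l5.png

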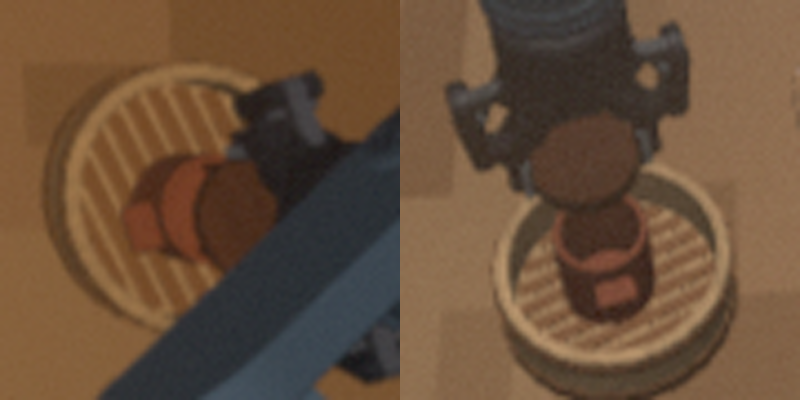

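Request:
step_arm(targets="20 16 0 0 0 0; 60 48 0 0 0 0; 105 85 0 0 0 0; 150 121 0 0 0 0; 195 157 0 0 0 0; 240 193 0 0 0 0; 285 230 0 0 0 0; 330 266 0 0 0 0")

```text
time_s: 21.48
eef_pos: [0.5536, 0.048, 0.1496]
eef_rot: [-0.001, 0.603, 0.798, -0.0]
wrist_force: [0.4, -0.0, -0.3]
opening: 0.743
```

```bash
python3 -c "
from h import *
go((.622,.208,.09),16)"
```

```text
shift [135.2 109.5  59.7] rv [-0.0008 -0.001  -0.003 ] q6 -0.4 pos [553.6  48.  149.6] open 0.743 t 21.475
```

Request:
step_arm(targets="35 28 0 0 0 0; 70 57 10 0 0 0; 105 86 25 0 0 0; 130 106 45 0 0 0; 135 109 60 0 0 0; 135 109 60 0 0 0; 135 109 60 0 0 0")

```text
time_s: 22.35
eef_pos: [0.6217, 0.2047, 0.091]
eef_rot: [-0.0, 0.603, 0.797, 0.0]
wrist_force: [0.2, -0.4, -0.8]
opening: 0.743
```

```bash
python3 v.py pics/l6.png 185 197 250 160 35; python3 -c "
from h import *
go((.622,.208,.019),16)
s=optics.camera('side')
for p in ((.622,.2105,.035),(.622,.2105,.016),(.622,.2105,.106)): print((proj(s,p)-[215,125])*400/70+[402,2])"
```

```text
shift [ -28.1 -654.7   90.6] rz None tooly deg 15.8 tilt [ 1.8e-03  7.0e-04 -1.0e+00] q6 -0.14 pos [622.3 204.8  91.8]
shift [ 3.2  0.5 72.8] rv [ 0.0019 -0.0002 -0.0043] q6 -0.14 pos [622.3 204.8  91.8] open 0.742 t 22.45
[604.78654077 190.24524526]
[604.5600344  211.71670615]
[605.66541056 106.93359945]
```

View pics/l6.png

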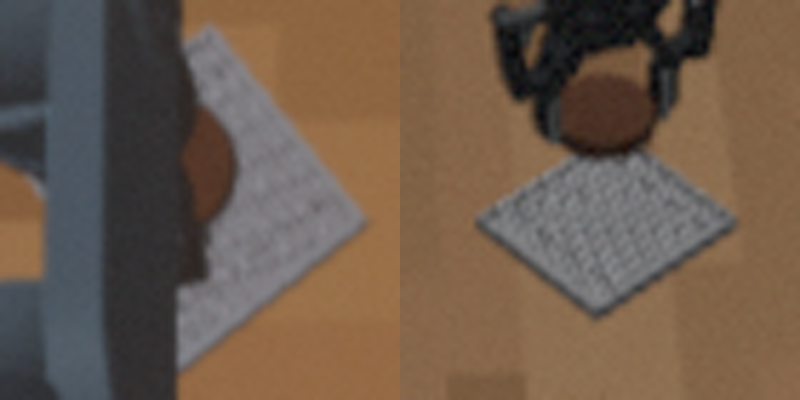

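Request:
step_arm(targets="1 0 20 0 0 0; 1 0 40 0 0 0; 1 0 55 0 0 0; 1 0 64 0 0 0; 1 0 69 0 0 0; 1 0 71 0 0 0; 1 0 72 0 0 0; 1 0 72 0 0 0")

```text
time_s: 23.5
eef_pos: [0.6218, 0.2069, 0.0192]
eef_rot: [0.0, 0.603, 0.798, 0.001]
wrist_force: [-0.0, 1.1, 0.0]
opening: 0.744
```

Request:
step_arm(targets="0 0 0.5 0 0 0; 0 0 1 0 0 0; 0 0 1.5 0 0 0; 0 0 1.5 0 0 0")

```text
time_s: 24.0
eef_pos: [0.6218, 0.2069, 0.0185]
eef_rot: [0.0, 0.603, 0.798, 0.001]
wrist_force: [-3.4, 0.1, 6.9]
opening: 0.743
```

Contact; release and rise.

Request:
step_arm(targets="0 0 -0.5 0 0 0; 0 0 -0.5 0 0 0; 0 0 -0.5 0 0 0; 0 0 -0.5 0 0 0; 0 0 -0.5 0 0 0", grip=100)

```text
time_s: 24.62
eef_pos: [0.6214, 0.2068, 0.0176]
eef_rot: [-0.0, 0.603, 0.798, 0.0]
wrist_force: [-0.0, -0.2, -0.6]
opening: 1.002
```

Request:
step_arm(targets="0 0 -5 0 0 0; 0 0 -20 0 0 0; 0 0 -50 0 0 0; 0 0 -100 0 0 0; 0 0 -140 0 0 0; 0 0 -140 0 0 0")

```text
time_s: 25.38
eef_pos: [0.6246, 0.2072, 0.1641]
eef_rot: [0.003, 0.603, 0.798, 0.004]
wrist_force: [-1.3, 0.1, -0.3]
opening: 1.001
```

```bash
python3 -c "
from h import *
go((.50,-.12,.20),16)"
```

```text
shift [-280.9 -208.8  -37.8] rv [ 0.0105  0.0008 -0.0029] q6 -0.14 pos [624.6 207.2 164.1] open 1.001 t 25.375
```

Request:
step_arm(targets="-46 -35 -10 0 0 0; -92 -70 -20 0 0 0; -140 -104 -30 0 0 0; -187 -139 -38 0 0 0; -234 -174 -38 0 0 0; -281 -209 -38 0 0 0; -281 -209 -38 0 0 0; -281 -209 -38 0 0 0")

```text
time_s: 26.38
eef_pos: [0.4968, -0.1204, 0.1953]
eef_rot: [-0.0, 0.603, 0.797, 0.001]
wrist_force: [0.1, 0.5, 0.5]
opening: 0.995
```

```bash
python3 v.py pics/l7.png 185 197 250 160 35;python3 v.py pics/k1.png 400 285 180 290 32; python3 -c "
from h import *
t=optics.camera('top');s=optics.camera('side')
print((proj(t,(.622,.2105,.035))-[150,162])*400/70+2,(proj(s,(.622,.2105,.035))-[215,125])*400/70+[402,2])
for p in((.388,-.342,.084),(.388,-.342,.012)):
  print((proj(t,p)-[368,253])*6.25+3,(proj(s,p)-[148,258])*6.25+[403,3])"
```

```text
shift [ 251.  -445.5  195.4] rz None tooly deg 15.9 tilt [ 1.0e-04  1.2e-03 -1.0e+00] q6 -0.75 pos [ 497.2 -119.4  195.3]
shift [ 251.2 -445.3  195.4] rz None tooly deg 16.0 tilt [ 0.     0.001 -1.   ] q6 -0.75 pos [ 497.2 -119.3  195.3]
[186.65080842 188.33479806] [604.78654077 190.24524526]
[229.18581302 213.87783952] [603.24619403 182.24679999]
[175.76494922 207.9497167 ] [618.56367661 265.04106862]
```

View pics/l7.png

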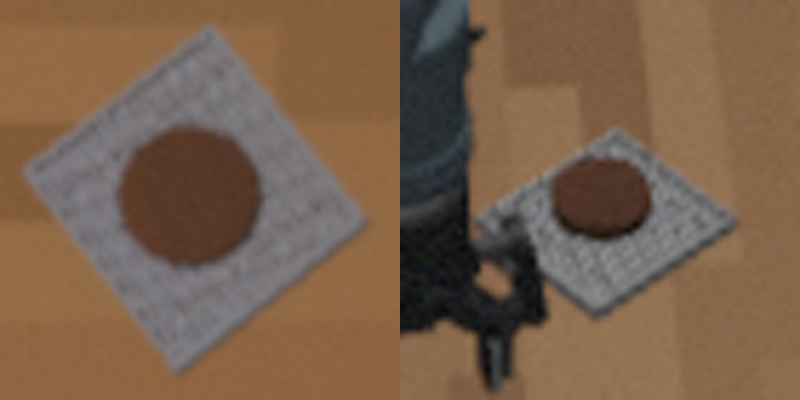

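View pics/k1.png

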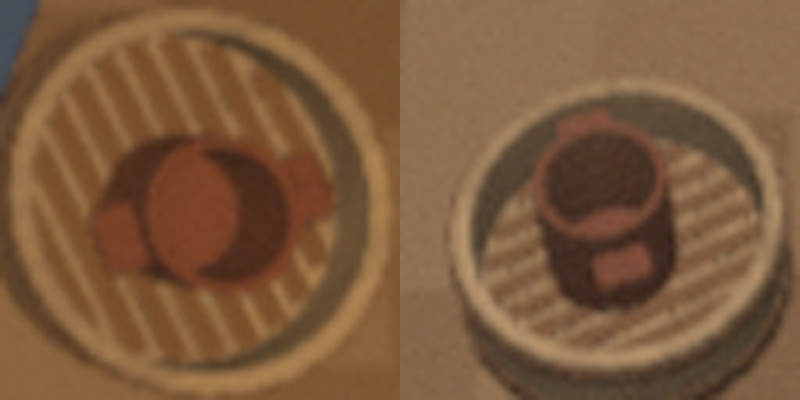

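```bash
python3 -c "
from h import *
go((.388,-.341,.14),16)"
```

```text
shift [-183.  -165.9   55.2] rv [ 0.0004 -0.0008 -0.001 ] q6 -0.75 pos [ 497.3 -119.6  195.4] open 0.999 t 26.675
```

Request:
step_arm(targets="-36 -33 10 0 0 0; -73 -66 22 0 0 0; -110 -100 33 0 0 0; -147 -133 44 0 0 0; -183 -166 55 0 0 0; -183 -166 55 0 0 0; -183 -166 55 0 0 0", grip=90)

```text
time_s: 27.55
eef_pos: [0.3875, -0.3412, 0.1402]
eef_rot: [-0.0, 0.603, 0.798, 0.001]
wrist_force: [-0.2, -0.0, 0.8]
opening: 0.902
```

```bash
python3 v.py pics/k2.png 400 285 180 280 40; python3 -c "
from h import *
go((.388,-.341,.035),16)"
```

```text
shift [ 434.1 -279.6  140.5] rz None tooly deg 15.9 tilt [ 6.e-04  8.e-04 -1.e+00] q6 -1.23 pos [ 388.  -340.8  140.5]
shift [-2.000e-01 -1.000e-01  1.055e+02] rv [ 0.0008 -0.0006 -0.0012] q6 -1.23 pos [ 388.  -340.8  140.5] open 0.896 t 27.65
```

View pics/k2.png

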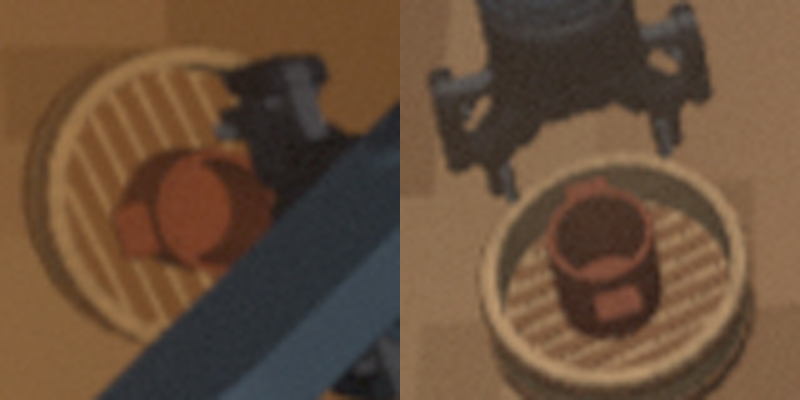

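Request:
step_arm(targets="0 0 18 0 0 0; 0 0 36 0 0 0; 0 0 50 0 0 0; 0 0 62 0 0 0; 0 0 70 0 0 0; 0 0 70 0 0 0")

```text
time_s: 28.4
eef_pos: [0.3871, -0.3416, 0.0698]
eef_rot: [-0.001, 0.603, 0.798, 0.001]
wrist_force: [-0.4, 0.2, -0.4]
opening: 0.899
```

Request:
step_arm(targets="0 0 8 0 0 0; 0 0 16 0 0 0; 0 0 24 0 0 0; 0 0 30 0 0 0; 0 0 35 0 0 0; 0 0 35 0 0 0")

```text
time_s: 29.15
eef_pos: [0.387, -0.3416, 0.0348]
eef_rot: [-0.0, 0.603, 0.798, 0.0]
wrist_force: [-0.1, 0.4, 0.5]
opening: 0.899
```

```bash
python3 v.py pics/k3.png 400 285 180 280 40
```

```text
shift [ 434.6 -279.4   35.4] rz None tooly deg 15.8 tilt [ 4.e-04  5.e-04 -1.e+00] q6 -1.23 pos [ 387.3 -342.    35.4]
```

View pics/k3.png

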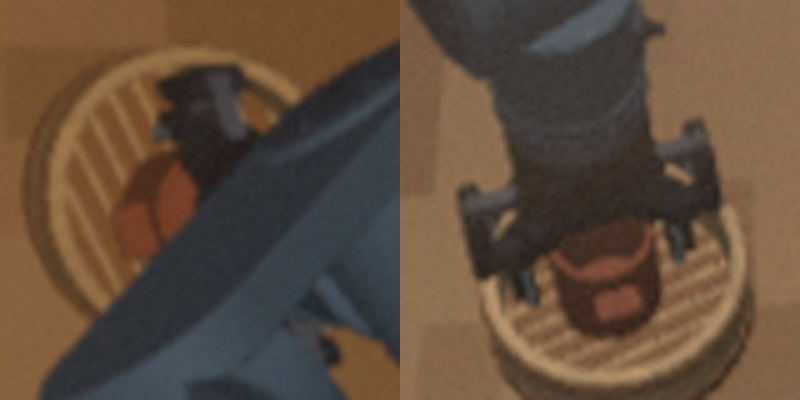

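Request:
step_arm(targets="0 0 0 0 0 0; 0 0 0 0 0 0; 0 0 0 0 0 0; 0 0 0 0 0 0; 0 0 0 0 0 0; 0 0 0 0 0 0", grip=40)

```text
time_s: 30.0
eef_pos: [0.3877, -0.3424, 0.0359]
eef_rot: [0.001, 0.603, 0.798, 0.0]
wrist_force: [0.3, 0.6, 5.3]
opening: 0.679
```

Request:
step_arm(targets="0 0 -3 0 0 0; 0 0 -8 0 0 0; 0 0 -18 0 0 0; 0 0 -33 0 0 0; 0 0 -50 0 0 0; 0 0 -70 0 0 0; 0 0 -90 0 0 0; 0 0 -90 0 0 0")

```text
time_s: 31.0
eef_pos: [0.3882, -0.3434, 0.128]
eef_rot: [0.002, 0.603, 0.798, -0.0]
wrist_force: [0.5, 0.6, -1.8]
opening: 0.682
```

```bash
python3 v.py pics/k4.png 400 285 180 280 45; python3 -c "
from h import *
go((.39,.357,.14),16)
go((.39,.357,.14),106)"
```

```text
shift [ 434.6 -279.3  125.3] rz None tooly deg 15.8 tilt [ 7.e-04  1.e-04 -1.e+00] q6 -1.23 pos [ 387.2 -342.   125.5]
shift [671.7 193.4 -14.4] rv [ 0.0007  0.0001 -0.003 ] q6 -1.23 pos [ 387.2 -342.   125.5] open 0.678 t 31.1
shift [671.7 193.4 -14.4] rv [ 6.0000e-04 -5.0000e-04  1.5678e+00] q6 -1.23 pos [ 387.2 -342.   125.5] open 0.678 t 31.1
```

View pics/k4.png

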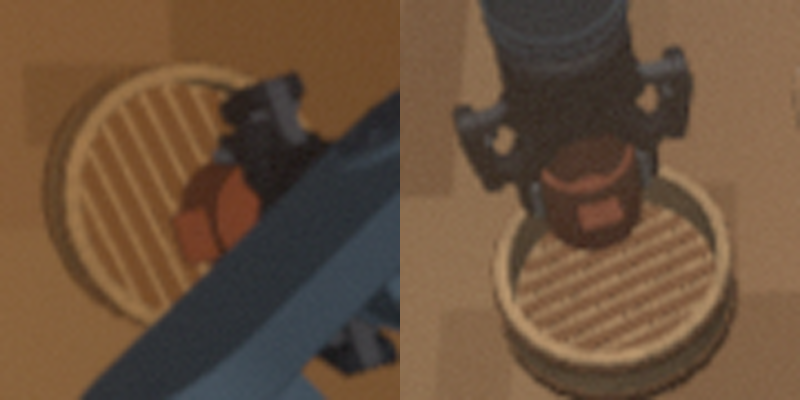

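Request:
step_arm(targets="15 4 -5 0 0 0; 50 14 -10 0 0 0; 95 27 -15 0 0 0; 140 40 -15 0 0 0; 185 53 -15 0 0 0; 230 66 -15 0 0 0; 275 79 -15 0 0 0; 320 92 -15 0 0 0")

```text
time_s: 32.1
eef_pos: [0.3872, -0.0067, 0.1401]
eef_rot: [-0.001, 0.603, 0.798, 0.0]
wrist_force: [0.3, -0.1, -2.7]
opening: 0.679
```

Request:
step_arm(targets="45 13 0 0 0 0; 90 26 0 0 0 0; 135 39 0 0 0 0; 180 52 0 0 0 0; 225 65 0 0 0 0; 270 78 0 0 0 0; 310 89 0 0 0 0; 330 95 0 0 0 0")

```text
time_s: 33.1
eef_pos: [0.3879, 0.3363, 0.14]
eef_rot: [-0.001, 0.602, 0.798, -0.0]
wrist_force: [-0.5, -0.2, -3.1]
opening: 0.674
```

```bash
python3 -c "
from h import *
go((.39,.356,.08),16)"
```

```text
shift [18.3  7.6 60. ] rv [-0.0013 -0.0006 -0.0007] q6 0.2 pos [387.9 336.3 140. ] open 0.674 t 33.1
```

Request:
step_arm(targets="12 5 0 0 0 0; 18 7 15 0 0 0; 18 7 30 0 0 0; 18 7 45 0 0 0; 18 7 60 0 0 0; 18 7 60 0 0 0; 18 7 60 0 0 0; 18 7 60 0 0 0")

```text
time_s: 34.1
eef_pos: [0.3922, 0.3539, 0.0815]
eef_rot: [0.0, 0.603, 0.798, 0.001]
wrist_force: [-1.0, -0.3, -3.6]
opening: 0.673
```

```bash
python3 v.py pics/k5.png 126 284 187 130 40; python3 -c "
from h import *
go((.39,.356,.0285),16)
s=optics.camera('side')
for p in ((.39,.357,.129),(.39,.357,.005)): print((proj(s,p)-[147,90])*5+[402,2])"
```

```text
shift [-233.6 -473.9   80.4] rz None tooly deg 15.8 tilt [ 0.0014  0.0013 -1.    ] q6 0.23 pos [392.1 353.9  81.4]
shift [ 2.5 -1.5 52.9] rv [ 0.0017 -0.0009 -0.003 ] q6 0.23 pos [392.1 353.9  81.4] open 0.674 t 34.2
[591.14193656 124.07210553]
[605.76580161 250.95492317]
```

View pics/k5.png

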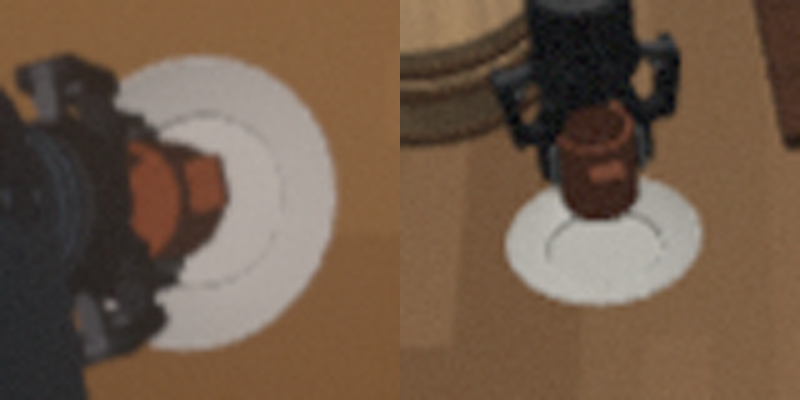

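Request:
step_arm(targets="1 -1 15 0 0 0; 1 -1 28 0 0 0; 1 -1 38 0 0 0; 1 -1 45 0 0 0; 1 -1 49 0 0 0; 1 -1 51 0 0 0; 1 -1 51 0 0 0; 1 -1 51 0 0 0")

```text
time_s: 35.25
eef_pos: [0.3907, 0.3545, 0.0301]
eef_rot: [0.0, 0.603, 0.798, 0.001]
wrist_force: [-0.4, 0.5, -2.8]
opening: 0.679
```

Request:
step_arm(targets="0 0 0.5 0 0 0; 0 0 1 0 0 0; 0 0 1.5 0 0 0; 0 0 1.5 0 0 0")

```text
time_s: 35.75
eef_pos: [0.3905, 0.3545, 0.0289]
eef_rot: [-0.0, 0.603, 0.798, 0.0]
wrist_force: [-2.3, -1.0, 4.8]
opening: 0.674
```

Request:
step_arm(targets="0 0 -0.4 0 0 0; 0 0 -0.4 0 0 0; 0 0 -0.4 0 0 0; 0 0 -0.4 0 0 0; 0 0 -0.4 0 0 0", grip=95)

```text
time_s: 36.38
eef_pos: [0.3905, 0.3544, 0.0286]
eef_rot: [-0.0, 0.603, 0.798, 0.0]
wrist_force: [0.0, 0.2, 0.7]
opening: 0.949
```

Request:
step_arm(targets="0 0 -10 0 0 0; 0 0 -25 0 0 0; 0 0 -50 0 0 0; 0 0 -80 0 0 0; 0 0 -120 0 0 0; 0 0 -160 0 0 0; 0 0 -160 0 0 0")

```text
time_s: 37.25
eef_pos: [0.3928, 0.3557, 0.1939]
eef_rot: [0.002, 0.603, 0.798, 0.005]
wrist_force: [-0.7, 0.1, 0.0]
opening: 0.948
```

```bash
python3 v.py pics/k6.png 126 284 187 130 40; python3 -c "
from h import *
go((.50,-.12,.20),16)
s=optics.camera('side');t=optics.camera('top')
print((proj(s,(.39,.357,.077))-[147,90])*5+[402,2],(proj(t,(.39,.357,.077))-[86,244])*5+2)"
```

```text
shift [-234.6 -472.9  188.4] rz None tooly deg 15.8 tilt [ 0.002   0.0016 -1.    ] q6 0.23 pos [390.6 354.4 189.8]
shift [-486.2  -24.1  -10.8] rv [ 0.0024 -0.001  -0.003 ] q6 0.23 pos [390.6 354.4 189.8] open 0.953 t 37.35
[597.45141759 178.81582257] [152.8821625  204.30187683]
```

View pics/k6.png

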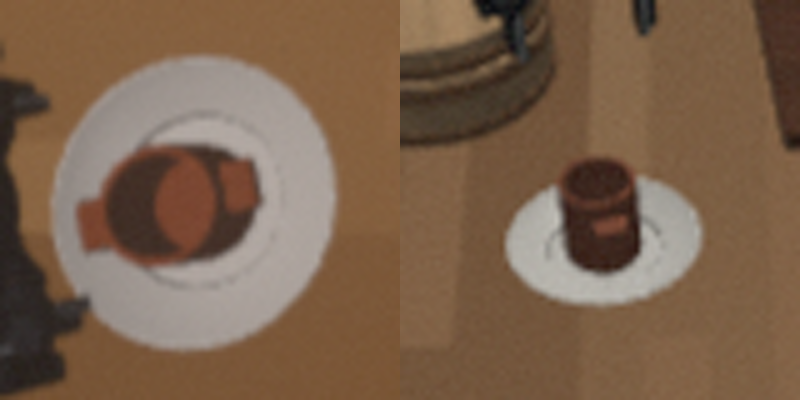

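```bash
python3 -c "
from h import *
go((.45,-.05,.19),16);go((.3235,-.3612,.12),16)"
```

```text
shift [-405.   -52.1   -2.1] rv [-0.001  -0.0002 -0.003 ] q6 0.23 pos [389.7 353.9 188. ] open 0.955 t 37.45
shift [-669.9 -258.6   68.1] rv [-0.001  -0.0002 -0.003 ] q6 0.23 pos [389.7 353.9 188. ] open 0.955 t 37.45
```

Request:
step_arm(targets="-52 -7 0 0 0 0; -104 -14 0 0 0 0; -156 -20 0 0 0 0; -208 -27 0 0 0 0; -260 -34 0 0 0 0; -312 -40 0 0 0 0; -364 -47 0 0 0 0; -405 -52 0 0 0 0", grip=40)

```text
time_s: 38.45
eef_pos: [0.4501, -0.0513, 0.1873]
eef_rot: [-0.001, 0.603, 0.797, 0.0]
wrist_force: [0.5, 0.0, 0.0]
opening: 0.401
```

```bash
python3 v.py pics/b0.png 400 285 180 290 40;python3 -c "
from h import *
go((.3235,-.3612,.12),16)
t=optics.camera('top');s=optics.camera('side')
print((proj(t,(.3913,-.342,.052))-[360,245])*5+2,(proj(s,(.3913,-.342,.052))-[140,250])*5+[402,2])"
```

```text
shift [ 171.8 -419.7  188.1] rz None tooly deg 15.6 tilt [-1.3e-03  2.0e-04 -1.0e+00] q6 -0.65 pos [450.7 -52.8 187.5]
shift [-263.  -205.2   67.6] rv [-0.0011 -0.0006 -0.0075] q6 -0.65 pos [450.7 -52.8 187.5] open 0.403 t 38.55
[202.84575844 201.65496782] [613.6325917  215.14021722]
```

View pics/b0.png

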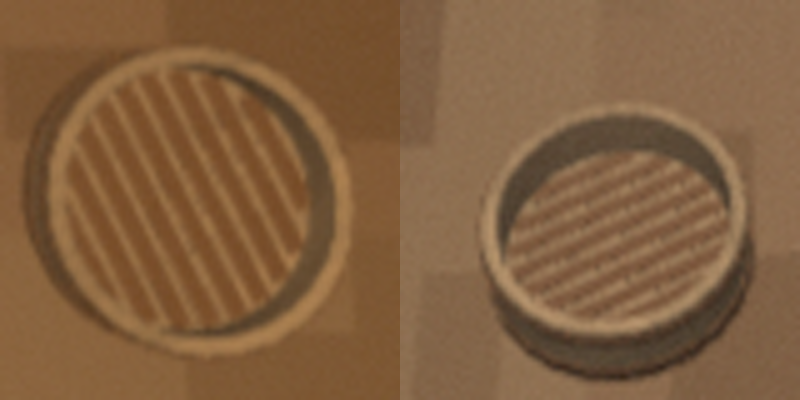

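Request:
step_arm(targets="-43 -34 0 0 0 0; -87 -68 0 0 0 0; -131 -102 0 0 0 0; -175 -136 10 0 0 0; -219 -171 35 0 0 0; -263 -205 60 0 0 0; -263 -205 67 0 0 0; -263 -205 67 0 0 0")

```text
time_s: 39.65
eef_pos: [0.3254, -0.3564, 0.12]
eef_rot: [-0.002, 0.603, 0.798, 0.001]
wrist_force: [0.3, -0.7, 0.6]
opening: 0.399
```

```bash
python3 v.py pics/b1.png 400 285 180 290 40;python3 -c "
from h import *
go((.3237,-.3612,.02),16)"
```

```text
shift [ 432.7 -215.6  121.6] rz None tooly deg 16.0 tilt [ 4.0e-04  1.3e-03 -1.0e+00] q6 -1.36 pos [ 326.2 -356.9  121.3]
shift [ -3.5  -3.7 101.3] rv [ 0.0007 -0.0011 -0.0008] q6 -1.36 pos [ 326.2 -356.9  121.3] open 0.4 t 39.75
```

View pics/b1.png

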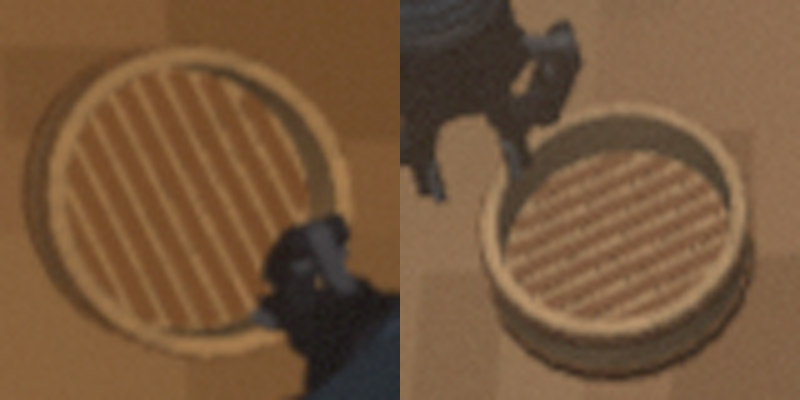

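Request:
step_arm(targets="-3 -3 20 0 0 0; -3 -3 40 0 0 0; -3 -3 53 0 0 0; -3 -3 58 0 0 0; -3 -3 58 0 0 0; -3 -3 58 0 0 0")

```text
time_s: 40.5
eef_pos: [0.3237, -0.3626, 0.0639]
eef_rot: [0.001, 0.603, 0.798, 0.0]
wrist_force: [0.5, 0.5, 0.2]
opening: 0.4
```

```bash
python3 v.py pics/b2.png 400 285 170 290 30;python3 -c "
from h import *
go((.3237,-.3612,.02),16)
s=optics.camera('side')
o=ctrl.get_obs()['eef_pos']
c=np.array([.3915,-.342]);u=np.array([np.cos(np.radians(16)),np.sin(np.radians(16))])
for r in(-75,-70.5,-66): print((proj(s,(*(c+u*r/1000),.052))-[140,260])*400/60+[403,3])
print((proj(s,o)-[140,260])*400/60+[403,3])"
```

```text
shift [ 437.2 -212.4   63.4] rz None tooly deg 15.8 tilt [ 9.e-04 -4.e-04 -1.e+00] q6 -1.36 pos [ 323.6 -362.6   63.8]
shift [ 1.4  0.5 43.8] rv [ 0.0008  0.0007 -0.003 ] q6 -1.36 pos [ 323.6 -362.6   63.8] open 0.402 t 40.6
[511.16431328 273.38741772]
[521.75793177 270.17612313]
[532.33549349 266.96969591]
[517.28417376 258.20985064]
```

View pics/b2.png

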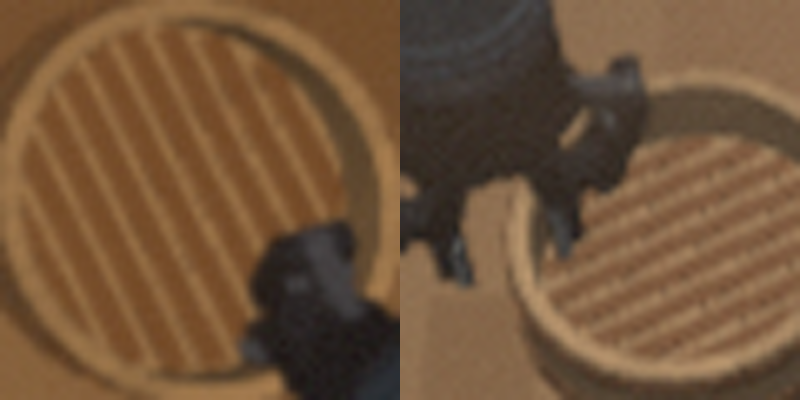

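Request:
step_arm(targets="0 1 12 0 0 0; 0 1.5 24 0 0 0; 0 1.5 34 0 0 0; 0 1.5 41 0 0 0; 0 1.5 43 0 0 0; 0 1.5 43 0 0 0")

```text
time_s: 41.4
eef_pos: [0.3248, -0.3618, 0.0201]
eef_rot: [-0.0, 0.603, 0.798, 0.0]
wrist_force: [0.4, 0.8, -0.6]
opening: 0.402
```

Request:
step_arm(targets="0 0 0 0 0 0; 0 0 0 0 0 0; 0 0 0 0 0 0; 0 0 0 0 0 0; 0 0 0 0 0 0; 0 0 0 0 0 0; 0 0 0 0 0 0; 0 0 0 0 0 0", grip=0)

```text
time_s: 42.4
eef_pos: [0.3251, -0.3622, 0.0206]
eef_rot: [0.0, 0.603, 0.798, 0.0]
wrist_force: [-0.4, -0.1, 4.9]
opening: 0.104
```

Request:
step_arm(targets="0 0 -2 0 0 0; 0 0 -6 0 0 0; 0 0 -12 0 0 0; 0 0 -22 0 0 0; 0 0 -36 0 0 0; 0 0 -50 0 0 0; 0 0 -60 0 0 0; 0 0 -60 0 0 0")

```text
time_s: 43.4
eef_pos: [0.3252, -0.3625, 0.0814]
eef_rot: [0.001, 0.603, 0.798, -0.0]
wrist_force: [0.2, 0.5, -2.1]
opening: 0.1
```

```bash
python3 v.py pics/b3.png 400 285 180 290 45
```

```text
shift [ 436.4 -213.8   80.3] rz None tooly deg 15.8 tilt [ 3.e-04  7.e-04 -1.e+00] q6 -1.36 pos [ 324.7 -361.6   80.1]
```

View pics/b3.png

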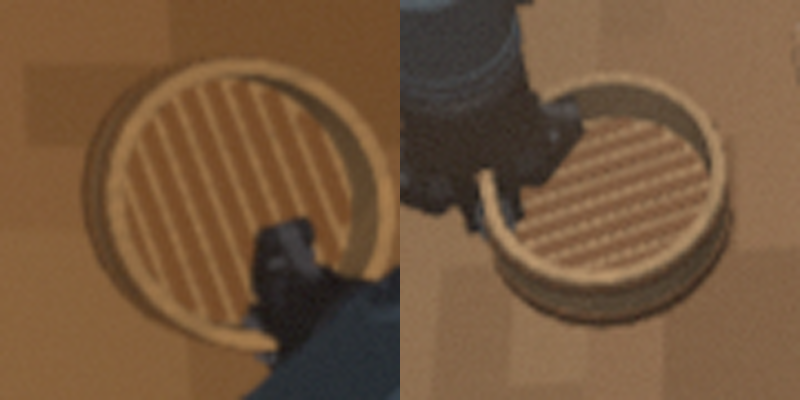

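```bash
python3 -c "
from h import *
t=optics.camera('top');s=optics.camera('side')
print(onz(t,(355+249/4.444-.4,240+205/4.444-.4),.112), onz(s,(135+(605-400)/4.444-.4,245+178/4.444-.4),.112))
a=cv2.resize(t['image'][160:250,290:380,::-1],(400,400),interpolation=cv2.INTER_CUBIC)
b=cv2.resize(s['image'][220:290,215:290,::-1],(400,400),interpolation=cv2.INTER_CUBIC)
cv2.imwrite('pics/tr.png',np.hstack([a,b]))
"
```

```text
[ 0.39124414 -0.34861278  0.112     ] [ 0.3929146  -0.35305037  0.112     ]
```

View pics/tr.png

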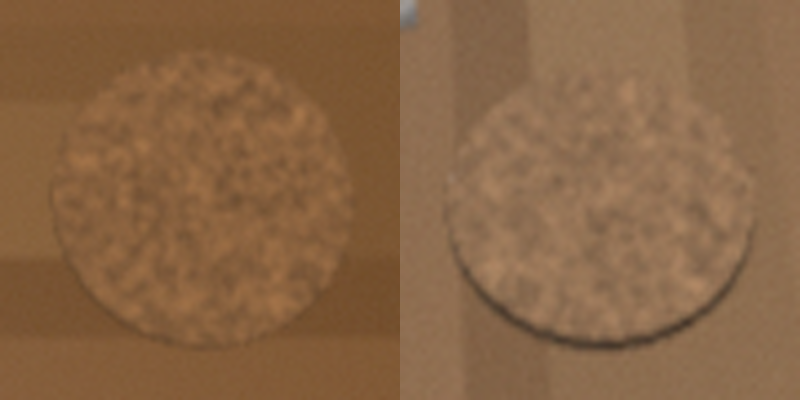

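```bash
python3 -c "
from h import *
t=optics.camera('top');s=optics.camera('side')
print(onz(t,(334.9,204.15),.012), onz(s,(252.1,255.6),.012))
go((.599-.067,-.1945-.0125,.10),16)
"
```

```text
[ 0.59932528 -0.19411583  0.012     ] [ 0.5990224  -0.20065725  0.012     ]
shift [ 91.9 241.7 -20.2] rv [ 0.0003 -0.0017 -0.0031] q6 -1.36 pos [ 324.5 -361.3   79.6] open 0.101 t 43.7
```

Request:
step_arm(targets="5 12 -5 0 0 0; 15 40 -12 0 0 0; 30 80 -20 0 0 0; 45 120 -20 0 0 0; 61 160 -20 0 0 0; 76 200 -20 0 0 0; 88 231 -20 0 0 0; 92 242 -20 0 0 0")

```text
time_s: 44.7
eef_pos: [0.5339, -0.2051, 0.1004]
eef_rot: [-0.0, 0.602, 0.799, 0.001]
wrist_force: [-0.0, -1.7, -0.9]
opening: 0.103
```

Request:
step_arm(targets="0 0 0 0 0 0; 0 0 0 0 0 0; 0 0 20 0 0 0; 0 0 40 0 0 0; 0 0 40 0 0 0; 0 0 40 0 0 0")

```text
time_s: 45.45
eef_pos: [0.5324, -0.208, 0.0611]
eef_rot: [0.0, 0.603, 0.797, 0.0]
wrist_force: [-0.3, -0.2, -1.3]
opening: 0.106
```

```bash
python3 v.py pics/b4.png 335 205 252 255 45
```

```text
shift [ 345.2 -456.3   60.4] rz None tooly deg 15.8 tilt [ 1.9e-03 -3.0e-04 -1.0e+00] q6 -0.86 pos [ 533.  -208.    61.5]
```

View pics/b4.png

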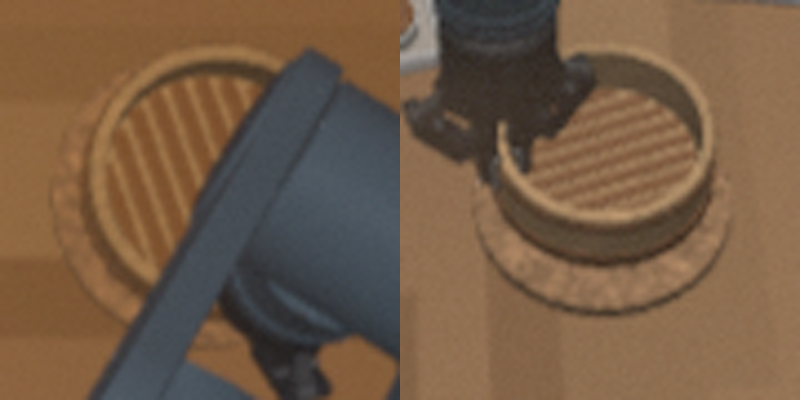

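```bash
python3 -c "
from h import *
t=optics.camera('top');s=optics.camera('side')
c=np.array([.599,-.196,.0925])
th=np.linspace(0,6.28,73)
for n,cam,o,off in(('t',t,(290,160),0),('s',s,(207,210),400)):
  P=np.array([(proj(cam,c+.075*np.array([np.cos(a),np.sin(a),0]))-o)*4.444+[2+off,2] for a in th])
  print(n,P.min(0),P.max(0))
"
```

```text
t [90.57991813 45.11214089] [361.59343027 310.7856356 ]
s [491.29499309  42.73461669] [714.99062937 222.90846826]
```

Request:
step_arm(targets="0 0 8 0 0 0; 0 0 16 0 0 0; 0 0 22 0 0 0; 0 0 26 0 0 0; 0 0 27 0 0 0; 0 0 28 0 0 0; 0 0 28 0 0 0")

```text
time_s: 46.52
eef_pos: [0.5327, -0.2073, 0.0327]
eef_rot: [0.0, 0.603, 0.798, 0.0]
wrist_force: [-1.1, 1.5, 1.1]
opening: 0.098
```

Request:
step_arm(targets="0 0 0.5 0 0 0; 0 0 1 0 0 0; 0 0 1.5 0 0 0; 0 0 1.5 0 0 0")

```text
time_s: 47.02
eef_pos: [0.5327, -0.2072, 0.0326]
eef_rot: [0.0, 0.603, 0.798, 0.0]
wrist_force: [-7.7, 3.2, 14.3]
opening: 0.101
```

Request:
step_arm(targets="0 0 -1 0 0 0; 0 0 -1 0 0 0; 0 0 -1 0 0 0; 0 0 -1 0 0 0")

```text
time_s: 47.52
eef_pos: [0.5328, -0.2073, 0.0326]
eef_rot: [0.0, 0.603, 0.798, 0.0]
wrist_force: [-4.1, 1.2, 7.7]
opening: 0.102
```

Request:
step_arm(targets="0 0 0 0 0 0; 0 0 0 0 0 0; 0 0 0 0 0 0; 0 0 0 0 0 0; 0 0 0 0 0 0", grip=36)

```text
time_s: 48.15
eef_pos: [0.5325, -0.2072, 0.0318]
eef_rot: [-0.0, 0.603, 0.798, 0.0]
wrist_force: [0.3, 0.0, 0.9]
opening: 0.362
```

Request:
step_arm(targets="0 0 -10 0 0 0; 0 0 -25 0 0 0; 0 0 -50 0 0 0; 0 0 -90 0 0 0; 0 0 -140 0 0 0; 0 0 -170 0 0 0; 0 0 -170 0 0 0")

```text
time_s: 49.02
eef_pos: [0.5343, -0.2084, 0.2065]
eef_rot: [0.004, 0.603, 0.798, 0.001]
wrist_force: [-0.4, 0.5, -0.8]
opening: 0.359
```

```bash
python3 -c "
from h import *
go((.32,-.45,.22),16)"
```

```text
shift [-174.  -272.1  -14.1] rv [ 0.0057  0.0054 -0.0028] q6 -0.86 pos [ 534.3 -208.4  206.5] open 0.359 t 49.025
```

Request:
step_arm(targets="-29 -45 -14 0 0 0; -58 -90 -14 0 0 0; -87 -135 -14 0 0 0; -116 -181 -14 0 0 0; -145 -226 -14 0 0 0; -174 -272 -14 0 0 0; -174 -272 -14 0 0 0; -174 -272 -14 0 0 0")

```text
time_s: 50.02
eef_pos: [0.318, -0.4481, 0.2148]
eef_rot: [-0.001, 0.603, 0.797, 0.001]
wrist_force: [-0.4, 0.1, 0.4]
opening: 0.358
```

```bash
python3 - <<'E'
from m import *
t=optics.camera("top");s=optics.camera("side")
L=[]
c=np.array([.5992,-.1955,.064]);th=np.linspace(0,6.28,73)
for cam,o in((t,(290,160)),(s,(207,210))):
  P=np.array([(proj(cam,c+.075*np.array([np.cos(a),np.sin(a),0]))-o)*4.444+2 for a in th]);print(P.min(0),P.max(0))
  i=cam["image"][o[1]:o[1]+90,o[0]:o[0]+90,::-1]; L.append(cv2.resize(i,(400,400),interpolation=cv2.INTER_CUBIC))
cv2.imwrite("pics/b6.png",np.hstack(L)); cv2.imwrite("pics/top9.png",t["image"][:,:,::-1])
cv2.imwrite("pics/side9.png",s["image"][:,:,::-1])
E
```

```text
[85.39907183 56.37699506] [349.35961569 315.38623004]
[92.71590017 67.73496525] [313.19207814 246.99721205]
```

View pics/b6.png

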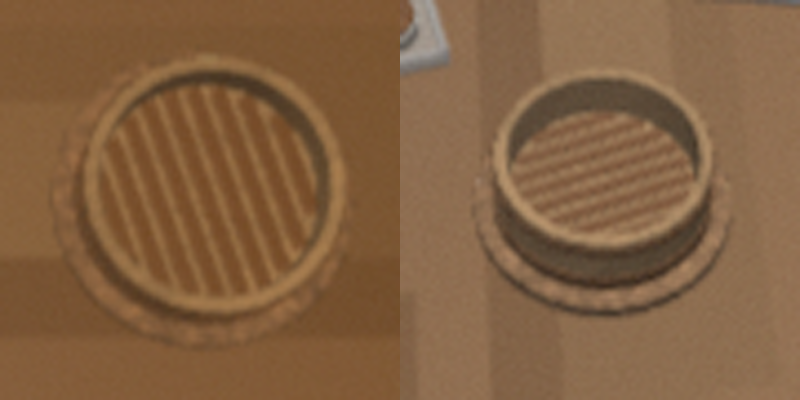

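View pics/top9.png

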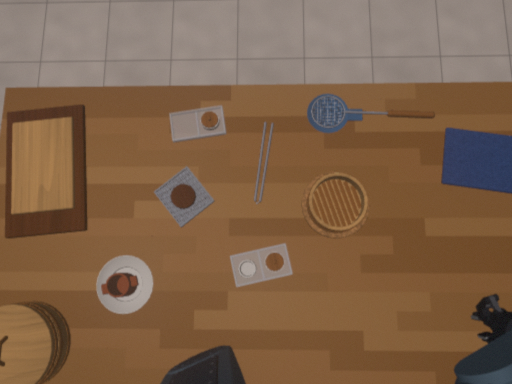

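View pics/side9.png

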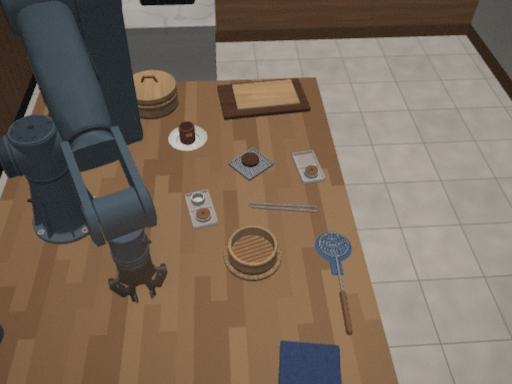

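```bash
python3 -c "
from h import *
print(ticket.hand_in()); print(ctrl.get_obs()['time_s'])"
```

```text
the job is handed in; nothing more can be done
None
the job is handed in; nothing more can be done
```

I took the stack apart and handed the job in at about 50 s; no verdict is reported. All four pieces are upright and let go:
- The dish is in the empty well of the nearer tray.
- The lid is on the wire rack.
- The crock is on the white plate.
- The basket is on the cork trivet.

**Last checks:** The last pictures put the dish, crock and basket about 2–3 mm or less from their centres. The lid is within about 4 mm, against a limit of 15 mm. Nothing tipped or dropped, the chopsticks look unmoved by eye, and the arm was clear of everything.

**What disagreed:**
- **Camera measurements:** The first object positions from the two cameras differed by about 6 mm because of a fault in my mask filter. I fixed it and they then agreed. My side-view estimate of the trivet centre still differs from the top view by about 6 mm in y, because its far edge is hard to see against the wood.
- **Gripper opening:** It read about 3 mm narrower than the dish, lid and crock diameters.
- **Basket:** It turned about 6° in the grip, and I corrected its position before setting it down.

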